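# Turn the condiment insert round and stock it under its sliding cover

### The arm

A 6-joint arm with a two-finger parallel gripper is mounted at the origin on the work surface. World frame = base frame: x ahead of the robot, y to its left, z up, the work surface at z = 0. Lengths are in m, angles in degrees, forces in N, time in s.
With the tool pointing down it reaches from about 0.25 to 0.725 m from the base axis. Payload 9.7 kg.
Tool frame: the origin (TCP) lies on the centre line of the jaws, within the pads' length; the fingertips stand 14 mm ahead of it and the grasp point (between the pads) lies 5 mm behind it; z points along the fingers, y is the line along which they close (so a half turn about z gives the same grasp; the last joint's range is limited). The gripper opens to 85 mm and grips with 20 to 120 N. Pads are 22 mm wide; open, the fingers measure 114 mm over their backs; the gripper's body (76 mm by 85 mm) begins 54 mm behind the grasp point. The pads swing forward as they close: fully open they stand 13 mm farther back than shut.
Start: joints at [72.078, 4.979, 10.078, 95.1, 0, 90], TCP at [0.169, 0.523, 0.245] pointing down, gripper open.
Joint ranges: [-179.16, 179.16], [-48.56, 103.87], [-65.8, 70.77], [-126.05, 130.52], [-82.76, 87.17], [-180, 180]. Speed limits (degrees/s): [127.2, 127.2, 147.25, 180, 180, 180].

### API

Orientations are given as [roll, pitch, yaw] about the fixed x, y, z axes, in that order (R = Rz(yaw) Ry(pitch) Rx(roll)).
In Python, from workcell import bot, camera, get_calibration, ticket gives the robot as it stands. The module is installed in compiled form; this text tells all that it offers.
- The arm moves only by the tool send_rows, never from a script. Its arguments are lists of equal length, an entry for each row: "linear": the shift along the tool's x, y, z in m, a list of three; "twist": the turn, a rotation vector about the tool's x, y, z in units of 10 degrees (1.0 is 10 degrees), a list of three; "gripper": the opening in per cent of the stroke, from 0 (shut) to 100 (fully open). In form: {"linear": [[x, y, z], ...], "twist": [[wx, wy, wz], ...], "gripper": [gripper, ...]}. A call has 1 to 8 rows; each row shifts and turns the commanded pose from where the row before left it, along the tool's axes as they then stand; what a row does not reach is not made up. A row lasts 1/8 s, in which the tool goes at most 62.5 mm and 10.7 degrees, less where a joint would pass 70% of its speed; a pose out of reach is approached as far as the arm can. A call with a gripper value outside its range is refused whole. The fingers move at their own pace and stop on an object; "grip_force" is the grip in N (left out, the last holds). Time passes only in rows, so rows that do not move let the fingers close. It gives the time, the measured TCP pose, the force, the opening and the grip force at its end, in the units of the state.
- bot.get_obs(): the state, without advancing time (a new reading comes with each control period).
- camera(name): name is "side" or "top"; returns the picture (480x640x3 uint8, red, green, blue); there is no depth.
- get_calibration(name): a dict with "fx", "fy", "cx", "cy" (pixels), "origin" and "orientation" of the camera in the world. Camera axes: x right, y down, z forward; pixel columns grow to the right and rows downward; lengths in m; the calibration is good to about 2 mm. A picture is of the moment at which its call begins. get_calibration takes no time and is no camera call.
- ticket.job_done(): hands the job in; it is judged then, once.
The state is a dict: "time": time; "q": joint angles; "qd": joint speeds; "joint_efforts": joint torques, N m; "ee_pos": TCP position; "tcp_rot": TCP orientation; "wrist_force": force on the tool from outside, world axes, zero at the start; "torque": the same for the moment, N m; "opening": finger opening in m; "grasp_force": force on a finger pad.
Only numpy, scipy, OpenCV 4.12 (cv2) and the standard library are available. Lean on these libraries where they do the work, as an engineer would, in place of code of your own. Each camera call takes 0.05 s, during which the arm holds its last target. There are 200 camera calls.

### The job

The compartment insert went back into the condiment station the wrong way round. Stand the tamper on the tamping mat, keeping it upright, slide the cover fully back, lift out the insert, turn it half round and seat it fully home with its deep compartments at the front (the robot's side). Then put every lidded pot on the counter upright into the insert so that none stands above the rim, and slide the cover fully shut; leave everything else alone.

Things in the scene. Friction and masses are not known exactly. Their poses are not given: they have to be found in the camera images.
- station_floor (a point): centre of the inner floor of the fixed condiment station's open bin, 8 mm above the counter; x points front (robot side) to back, y left along its length, z up; turned up to 0.2 rad. Bin 121 (x) by 223 mm (y) inside, walls 4 mm, rim 60 mm above this point. Behind it, x = 65 to 215 mm, a solid grey deck level with the rim, on to which the cover slides
- cover (a joint): black sliding cover, 129 (x) by 227 mm (y), 4 mm thick: 0 = shut over the bin, 0.13 m = fully back on the deck, bin wholly open. Slides along the station's +x, resists with about 1.5 N, stays where left. Its underside runs 2 mm above rim and deck: anything standing higher blocks it
- cover_handle (a point): centre of the cover's handle, which moves with it: an upright aluminium bar 10 mm thick (station x), 60 mm long (station y), 22 mm tall, on the middle of the cover; its top is 96 mm above the counter
- insert_grip (a point): the grey compartment insert, loose in the bin: middle of the upper part of its square gripping post (20 by 20 mm, sides along the insert's x and y, standing at its centre), 46 mm above its underside, 10 mm below the post's top. Insert 116 (its x) by 218 mm (its y), 56 mm tall, 2.5 mm play all round in the bin, about 0.35 kg
- insert_deep (a point): middle of the insert's deep outer wall, at its x = -58 mm, 28 mm above its underside. Four compartments 50 (x) by 104 mm (y), centred at x = -30 and +30, y = -54 and +54 mm from the insert's middle: those at -x deep (floor 3 mm above the underside), at +x shallow (floor 24 mm above it). The walls between them are low, tops 34 mm up at most
- tamper_handle (a point): centre of the round wooden handle (32 mm across, gripped here) of a coffee tamper, 70 mm above its underside; the tamper is 86 mm tall, its round steel foot 56 mm across, 0.35 kg; starts upright on the station's deck, behind the cover
- mat_center (a point): centre of the top of the square black ribbed rubber tamping mat, 120 mm a side, 6 mm thick, fixed flat on the counter
- tall_a_center (a point): centre (half-way up) of a tall lidded white pot with a grey lid, a plain block 44 mm (its x) by 54 mm (its y) and 54 mm tall, starting upright on the counter; it may be absent. It fits below the rim only in a deep compartment
- tall_b_center (a point): centre (half-way up) of a tall lidded white pot with a grey lid, a plain block 44 mm (its x) by 54 mm (its y) and 54 mm tall, starting upright on the counter; it may be absent. It fits below the rim only in a deep compartment
- low_a_center (a point): centre (half-way up) of a low lidded white pot with a grey lid, a plain block 44 mm (its x) by 54 mm (its y) and 32 mm tall, starting upright on the counter; it may be absent. It fits below the rim in any compartment
- low_b_center (a point): centre (half-way up) of a low lidded white pot with a grey lid, a plain block 44 mm (its x) by 54 mm (its y) and 32 mm tall, starting upright on the counter; it may be absent. It fits below the rim in any compartment
- jug: steel milk jug, 72 mm wide, 90 mm tall, with a wire handle; bystander; origin at its underside
- cup: white mug, 72 mm wide, 60 mm tall; bystander; origin at its underside
- spoon: spoon lying on the counter; bystander
- bean_tin: steel tin, 90 mm wide, 110 mm tall; bystander; origin at its underside
Things that resemble listed ones, but are neither listed nor needed, are in the scene too. What is shaped like the part that bears tall_b_center but purple is not meant.

How it is judged:
By the outcome, as a careful person would: the job done as asked, in the order asked, and still so for the second after the job is handed in, with the robot touching nothing.
Of tall_a, tall_b, low_a, low_b only 2 to 4 are there at a start; the rules pass over those that are not, and their reading is None.
At some moment in a run one of tall_a, tall_b, low_a, low_b may be knocked a few centimetres aside while the robot is not near it.
It also fails if it takes over 210 s, if anything falls off the work surface, if the arm or the gripper's body presses on something with over 40 N, if the wrist force passes 120 N, or if a joint passes its speed limit or range.

## Working session

There is one attempt and no reset: what is moved stays moved. The work goes in short steps, Python scripts to look and compute and a tool call to move; the robot and the scene stay as the last step left them, time stands still between calls to the robot, and variables do not carry over. Pictures are saved under pics/ and viewed, at most 14 in all, crops included, and the job is handed in when it is done.

Besides the shell and the picture viewer there is one more tool, called after "Call:" by a JSON object that holds its "op" and its "data", one argument or row to a line. send_rows: Moves the arm, as the interface text tells. Its arguments: {"type":"object","properties":{"linear":{"type":"array"},"twist":{"type":"array"},"gripper":{"type":"array"},"grip_force":{"type":"number"}},"required":["linear","twist","gripper"]}

```bash
mkdir -p pics; ls; cat > h.py <<'E'
from workcell import bot, camera, get_calibration, ticket
import numpy as np, cv2
from scipy.spatial.transform import Rotation as R
E
python3 - <<'E'
from h import *
for n in("top","side"):
    cv2.imwrite(f"pics/{n}0.png",camera(n)[:,:,::-1]); print(get_calibration(n))
print(bot.get_obs())
E
```

```text
pics
{'fx': 539.9850155084848, 'fy': 539.9850155084848, 'cx': 320.7210316580733, 'cy': 246.76632341303647, 'origin': array([0.33479385, 0.05973151, 1.37602608]), 'orientation': array([-174.84022819,   -1.6342362 ,  -90.97382644])}
{'fx': 573.1043069312444, 'fy': 573.1043069312444, 'cx': 322.4060440128057, 'cy': 240.35853418214694, 'origin': array([0.15694121, 0.98564165, 1.34013663]), 'orientation': array([-140.7510954 ,    0.28440964, -162.05693787])}
{'time': 0.1, 'q': array([ 7.20755505e+01,  5.00728898e+00,  1.00388276e+01,  9.51002125e+01,
       -1.76744568e-04,  9.00003539e+01]), 'qd': array([-0.0424945 , -0.13673921,  0.13447594,  0.0794081 ,  0.13225028,
       -0.08305991]), 'joint_efforts': array([-9.52667251e-04, -5.21560872e+01,  4.65652907e+01,  1.60138111e-02,
       -4.27809221e-05,  9.15539175e-06]), 'ee_pos': array([0.16921003, 0.5231183 , 0.2446588 ]), 'tcp_rot': array([-1.79931326e+02,  1.77168656e-04,  1.62075197e+02]), 'wrist_force': array([-0.77462361,  0.57023759,  0.50046708]), 'torque': array([ 0.02222145, -0.00159118, -0.0198835 ]), 'grasp_force': 0.0, 'opening': 0.0850341181401364}
```

View pics/top0.png

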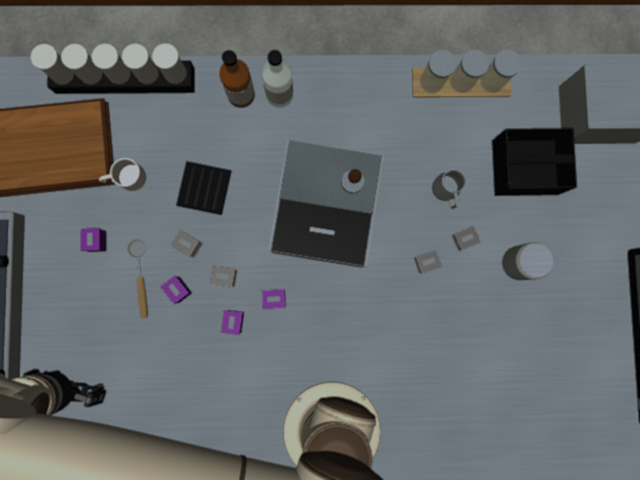

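View pics/side0.png

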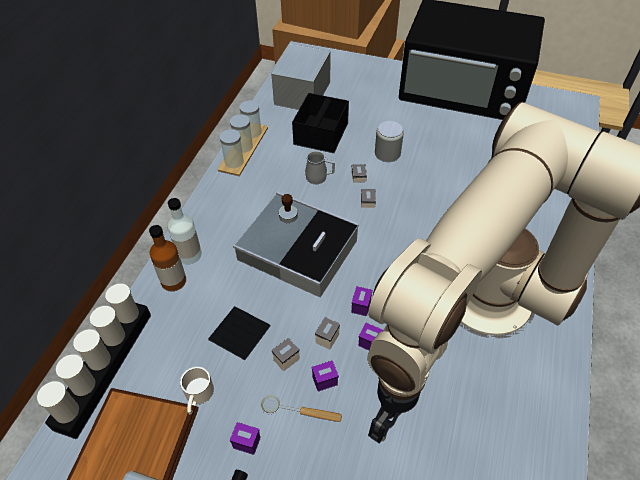

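The top view shows the station around (325,205), handle (321,231), tamper (354,175), mat (204,187), and four pots at (186,243), (223,275), (428,261), (467,238). I'll enlarge and segment these next.

```bash
cat >> h.py <<'E'
def cam(n):
    c=get_calibration(n); return c,R.from_euler('xyz',c['orientation'],degrees=True).as_matrix()
def ray(n,uv,z):
    c,M=cam(n); uv=np.atleast_2d(uv).astype(float)
    d=np.c_[(uv[:,0]-c['cx'])/c['fx'],(uv[:,1]-c['cy'])/c['fy'],np.ones(len(uv))]@M.T
    return c['origin']+d*((z-c['origin'][2])/d[:,2])[:,None]
def proj(n,P):
    c,M=cam(n); p=(np.atleast_2d(P)-c['origin'])@M
    return np.c_[p[:,0]/p[:,2]*c['fx']+c['cx'],p[:,1]/p[:,2]*c['fy']+c['cy']]
E
python3 - <<'E'
from h import *
a=cv2.imread("pics/top0.png");b=cv2.imread("pics/side0.png")
f=lambda im,x,y,w,h,s:cv2.resize(im[y:y+h,x:x+w],None,fx=s,fy=s,interpolation=cv2.INTER_CUBIC)
c1=np.hstack([f(a,160,222,80,70,4),f(a,410,220,80,70,4)])
c2=np.hstack([f(b,260,310,90,62,3.5556),f(b,340,155,90,62,3.5556)])
cv2.imwrite("pics/crop.png",np.vstack([c1,cv2.resize(c2,(640,220))]))
cv2.imwrite("pics/crop2.png",f(a,260,130,130,145,4))
E
```

```text
(no output)
```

View pics/crop.png

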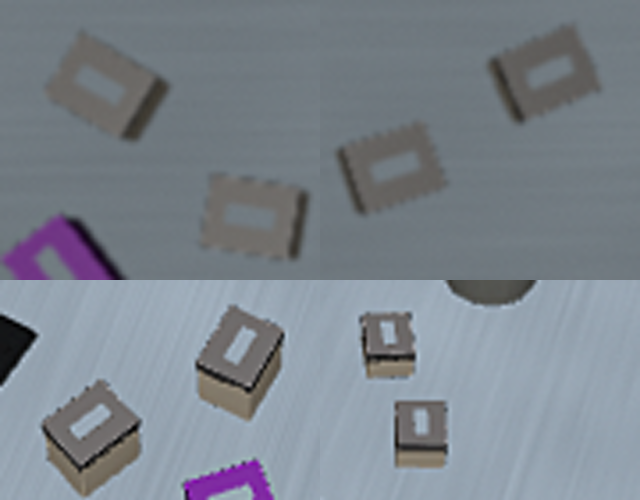

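View pics/crop2.png

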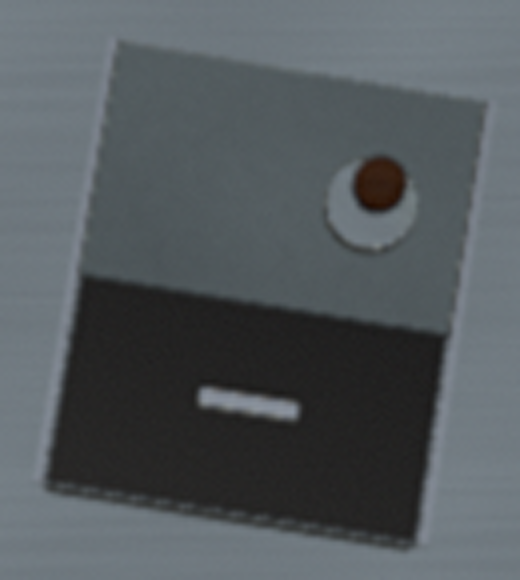

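Four white pots with clean rectangular lids, cover shut (black quad with handle at its middle), tamper on the deck at the right.

```bash
cat >> h.py <<'E'
from scipy.optimize import least_squares
def tri(ut,us):
    A=[];b=[]
    P=[]
    for n,uv in(("top",ut),("side",us)):
        o=cam(n)[0]['origin'];d=ray(n,uv,0.)[0]-o;d/=np.linalg.norm(d)
        Q=np.eye(3)-np.outer(d,d);A.append(Q);b.append(Q@o)
    return np.linalg.lstsq(np.vstack(A),np.hstack(b),rcond=None)[0]
def warm(im,t=4):
    i=im.astype(int); m=((i[:,:,2]-i[:,:,0])>t).astype(np.uint8); return m
def blobs(m,lo,hi):
    n,l,s,c=cv2.connectedComponentsWithStats(m)
    return [(c[i].round(1),s[i],(l==i).astype(np.uint8)) for i in range(1,n) if lo<s[i,4]<hi]
E
python3 - <<'E'
from h import *
a=cv2.imread("pics/top0.png");b=cv2.imread("pics/side0.png")
for im in(a,b):
    for c,s,m in blobs(warm(im),100,2000): print(c,s, im[m>0].mean(0).round())
for p in [(186,243),(174,240),(223,268),(195,250)]: print(p,a[p[1],p[0]])
for p in [(283,352),(288,368),(275,350)]: print(p,b[p[1],p[0]])
# cover
m=(a.max(2)<50).astype(np.uint8)
for c,s,mm in blobs(m,1000,20000):
    ct=max(cv2.findContours(mm,0,2)[0],key=cv2.contourArea); print('dark',c,s[4],cv2.minAreaRect(ct),cv2.boxPoints(cv2.minAreaRect(ct)).round(1).tolist())
E
```

```text
[101.5  72.5] [  42   53  117   32 1744] [51. 56. 58.]
[174.7  72.9] [159  59  28  25 388] [50. 56. 58.]
[237.1  83.1] [ 219   59   36   49 1192] [30. 48. 68.]
[279.1  95.9] [265  85  27  19 257] [53. 59. 61.]
[119.3 168.4] [112 160  22  23 184] [58. 65. 69.]
[137.9 181. ] [123 166  23  24 174] [57. 64. 67.]
[354.5 175.3] [349 169  13  14 134] [20. 31. 51.]
[187.1 244.3] [172 232  30  25 277] [93. 96. 99.]
[426.  261.9] [415 252  25  20 171] [90. 93. 96.]
[223.6 276.3] [211 267  25  19 263] [100. 104. 106.]
[141.7 297.4] [136 277  12  41 336] [ 67.  94. 111.]
[477.    2.9] [435   0  66  10 346] [125. 143. 150.]
[452.8  59.8] [411  52  84  16 125] [111. 120. 121.]
[242.2 148.8] [ 218  122   50   54 1265] [ 97. 129. 141.]
[358.4 174.5] [352 164  14  19 119] [ 95. 103. 110.]
[367.1 199.9] [361 189  14  19 121] [ 99. 108. 115.]
[287.3 201.1] [277 194  28  18 155] [20. 30. 49.]
[171.9 259.8] [ 149  231   51   61 1765] [53. 74. 98.]
[277.5 266.5] [233 246  87  40 142] [81. 85. 88.]
[326.8 340.4] [316 328  23  22 185] [ 93. 106. 114.]
[285.7 356.6] [272 338  27  33 285] [ 94. 104. 111.]
[ 6
[... 1536 characters left out ...]
0837402344), 1.9349322319030762) [[8.5, 380.0], [14.100000381469727, 213.89999389648438], [23.899999618530273, 214.1999969482422], [18.200000762939453, 380.29998779296875]]
dark [635.2 307.2] 1071 ((633.5, 324.0), (152.0, 11.0), 90.0) [[628.0, 248.0], [639.0, 248.0], [639.0, 400.0], [628.0, 400.0]]
dark [ 69.  389.4] 1273 ((65.39759826660156, 386.5006103515625), (49.5012092590332, 74.4877700805664), 75.61860656738281) [[23.200000762939453, 371.79998779296875], [95.30000305175781, 353.29998779296875], [107.5999984741211, 401.20001220703125], [35.5, 419.70001220703125]]
dark [337.7 465.4] 1507 ((340.5, 465.0), (28.0, 81.0), 90.0) [[300.0, 451.0], [381.0, 451.0], [381.0, 479.0], [300.0, 479.0]]
```

```bash
cat >> h.py <<'E'
def lid(im,c,r,lo=80,hi=400,big=4,d=6):
    """lid face rect around pixel c: subpixel via upsample"""
    x,y=int(c[0]-r),int(c[1]-r); w=cv2.resize(im[y:y+2*r,x:x+2*r],None,fx=big,fy=big,interpolation=cv2.INTER_CUBIC).astype(int)
    m=((w[:,:,0]-w[:,:,2]<d)&(w.max(2)>lo)&(w.max(2)<hi)).astype(np.uint8)
    m=cv2.morphologyEx(m,cv2.MORPH_OPEN,np.ones((5,5)))
    ct=max(cv2.findContours(m,0,2)[0],key=cv2.contourArea)
    (cx,cy),wh,an=cv2.minAreaRect(ct); M=cv2.moments(ct)
    f=lambda p:(np.array(p)+.5)/big-.5+[x,y]
    return f([M['m10']/M['m00'],M['m01']/M['m00']]),np.array([f(p) for p in cv2.boxPoints(((cx,cy),wh,an))]),cv2.contourArea(ct)/big**2
E
python3 - <<'E'
from h import *
a=cv2.imread("pics/top0.png");b=cv2.imread("pics/side0.png")
for t,s in [((186,243),(286,352)),((223,275),(327,331)),((428,261),(368,196)),((467,238),(359,170))]:
    c,bx,A=lid(a,t,16); 
    for z in (.032,.054):
        P=ray("top",bx,z)[:,:2]; e=[P[1]-P[0],P[2]-P[1]]
        L=[np.linalg.norm(q) for q in e]; k=np.argmax(L)
        print(t,c.round(1),A,z,ray("top",c,z)[0].round(4),np.round(L,4),'yaw of long',np.degrees(np.arctan2(*e[k][::-1])).round(1))
    # label in side: bright bluish
    for n,im,q in(("top",a,t),("side",b,s)):
        r=9; x,y=q[0]-r,q[1]-r
        w=cv2.resize(im[y:y+2*r,x:x+2*r],None,fx=4,fy=4,interpolation=cv2.INTER_CUBIC).astype(int)
        print(n,w[36,36],end=' ')
    print()
# side patches
f=lambda im,x,y,w,h,s:cv2.resize(im[y:y+h,x:x+w],None,fx=s,fy=s,interpolation=cv2.INTER_CUBIC)
cv2.imwrite("pics/c3.png",np.hstack([f(b,262,315,80,60,5),f(b,330,150,80,60,5)]))
E
```

```text
(186, 243) [184.6 242.9] 396.9375 0.032 [0.4702 0.3574 0.032 ] [0.0461 0.0559] yaw of long -121.6
(186, 243) [184.6 242.9] 396.9375 0.054 [0.468  0.3525 0.054 ] [0.0453 0.055 ] yaw of long -121.6
top [130 123 113] side [131 127 124] 
(223, 275) [222.1 275.8] 400.4375 0.032 [0.387  0.2648 0.032 ] [0.0457 0.0566] yaw of long -100.0
(223, 275) [222.1 275.8] 400.4375 0.054 [0.3862 0.2614 0.054 ] [0.0449 0.0557] yaw of long -100.0
top [127 122 113] side [191 177 159] 
(428, 261) [428.2 261.3] 367.96875 0.032 [ 0.415  -0.2497  0.032 ] [0.0552 0.0451] yaw of long -72.6
(428, 261) [428.2 261.3] 367.96875 0.054 [ 0.4137 -0.2447  0.054 ] [0.0543 0.0444] yaw of long -72.6
top [130 123 113] side [194 179 161] 
(467, 238) [466.9 237.6] 354.53125 0.032 [ 0.4735 -0.3502  0.032 ] [0.0543 0.0449] yaw of long -67.8
(467, 238) [466.9 237.6] 354.53125 0.054 [ 0.4712 -0.3435  0.054 ] [0.0534 0.0441] yaw of long -67.8
top [129 123 114] side [190 176 159]
```

View pics/c3.png

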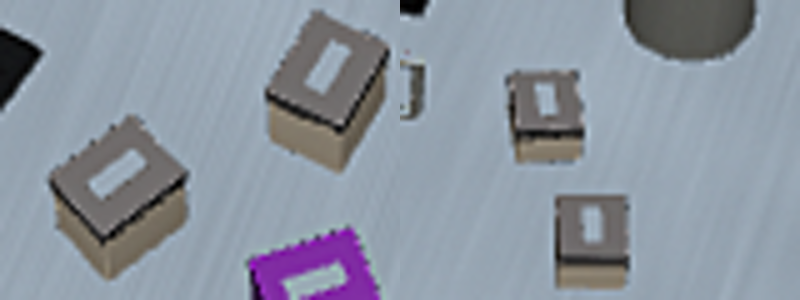

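Labels in the side view: pot1 ≈(285.4,349.8), pot2 ≈(327.4,328.2), pot3 ≈(368.4,194.8), pot4 ≈(358.8,169.6). Now triangulate heights, and the station, tamper and mat.

```bash
python3 - <<'E'
from h import *
a=cv2.imread("pics/top0.png");b=cv2.imread("pics/side0.png")
for t,s in [((184.6,242.9),(285.2,349.6)),((222.1,275.8),(327.2,328)),((428.2,261.3),(368.2,194.6)),((466.9,237.6),(358.6,169.4))]:
    print(tri(t,s).round(4))
# cover quad from dark mask lines
m=(a.max(2)<50).astype(np.uint8)
mm=[q for c,s,q in blobs(m,4000,5000)][0]
ct=max(cv2.findContours(mm,0,2)[0],key=cv2.contourArea)
P=ray("top",ct[:,0],.074)[:,:2].astype(np.float32)
r=cv2.minAreaRect(P*1000);print('cover',r)
# handle
w=a[222:242,300:342].astype(int).max(2)>100
ys,xs=np.nonzero(w); u=[xs.mean()+300,ys.mean()+222]; hp=ray("top",np.c_[xs+300,ys+222],.096)[:,:2]
rr=cv2.minAreaRect((hp*1000).astype(np.float32));print('handle',u,ray("top",u,.096),rr)
# mat
mm=[q for c,s,q in blobs(m,2030,2060) if 180<c[1]<195][0]
ct=max(cv2.findContours(mm,0,2)[0],key=cv2.contourArea)
print('mat',cv2.minAreaRect((ray("top",ct[:,0],.006)[:,:2]*1000).astype(np.float32)))
# tamper: knob warm in top; foot bright
print('knob',ray("top",(354.5,175.3),.154), tri((354.5,175.3),(287.3,201.1)))
g=a[160:200,335:372].astype(int).min(2)>120
ys,xs=np.nonzero(g);print('foot',len(xs),xs.min()+335,xs.max()+335,ys.min()+160,ys.max()+160)
E
```

```text
[0.4674 0.3526 0.0531]
[0.3857 0.2614 0.0536]
[ 0.4137 -0.25    0.032 ]
[ 0.4725 -0.35    0.0329]
cover ((488.618408203125, 18.298439025878906), (222.67030334472656, 126.78170013427734), 79.85123443603516)
handle [np.float64(321.6442307692308), np.float64(230.5)] [[0.48874874 0.01838391 0.096     ]] ((488.6148376464844, 17.923215866088867), (58.47623062133789, 10.249593734741211), 80.18658447265625)
mat ((614.313720703125, 315.653076171875), (116.44342041015625, 116.08879852294922), 77.83171081542969)
knob [[ 0.60882287 -0.05769605  0.154     ]] [ 0.61120663 -0.06030577  0.13146975]Traceback (most recent call last):
  File "<stdin>", line 22, in <module>
    return umr_minimum(a, axis, None, out, keepdims, initial, where)
ValueError: zero-size array to reduction operation minimum which has no identity
```

Pots 1 and 2 (left) are tall, 3 and 4 (right) low. Station centre is about (0.489,0.018), yaw −10°; the tamper is near (0.611,−0.059) and the mat at (0.614,0.316). Next, a planning helper.

```bash
cat > go.py <<'E'
import sys
from h import *
def go(x,y,z,yaw):
    o=bot.get_obs(); M=R.from_euler('xyz',o['tcp_rot'],degrees=True); T=R.from_euler('xyz',[180,0,yaw],degrees=True)
    d=np.array([x,y,z])-o['ee_pos']
    print('shift(cur tool)',M.inv().apply(d).round(4),'shift(after turn)',T.inv().apply(d).round(4),'twist',((M.inv()*T).as_rotvec(degrees=True)/10).round(3),'dist',np.linalg.norm(d).round(3))
if __name__=='__main__':
    o=bot.get_obs(); print('t',o['time'],o['ee_pos'].round(4),o['tcp_rot'].round(2),'q6',o['q'][5].round(1),'F',o['wrist_force'].round(1),'open',round(o['opening'],4),round(o['grasp_force'],1))
    v=list(map(float,sys.argv[1:]))
    for i in range(0,len(v),4): go(*v[i:i+4])
E
python3 go.py 0.6105 -0.0595 0.245 162
```

```text
t 0.1 [0.1692 0.5231 0.2447] [-179.93    0.    162.08] q6 90.0 F [-0.8  0.6  0.5] open 0.085 0.0
shift(cur tool) [-5.992e-01 -4.185e-01  2.000e-04] shift(after turn) [-5.997e-01 -4.177e-01 -3.000e-04] twist [-0.007  0.     0.008] dist 0.731
```

Call:
{"op": "send_rows", "data": {
  "linear": [
    [-0.0375, -0.0262, 0],
    [-0.0375, -0.0262, 0],
    [-0.0375, -0.0262, 0],
    [-0.0375, -0.0262, 0],
    [-0.0375, -0.0262, 0],
    [-0.0375, -0.0262, 0],
    [-0.0375, -0.0262, 0],
    [-0.0375, -0.0262, 0]
  ],
  "twist": [
    [0, 0, 0],
    [0, 0, 0],
    [0, 0, 0],
    [0, 0, 0],
    [0, 0, 0],
    [0, 0, 0],
    [0, 0, 0],
    [0, 0, 0]
  ],
  "gripper": [100, 100, 100, 100, 100, 100, 100, 100]
}}

```text
time: 1.1
ee_pos: [0.3908, 0.2302, 0.2451]
tcp_rot: [-180.0, -0.0, 162.1]
wrist_force: [0.4, -0.0, -0.2]
opening: 0.0852
grasp_force: 0.0
```

Call:
{"op": "send_rows", "data": {
  "linear": [
    [-0.0375, -0.0262, 0],
    [-0.0375, -0.0262, 0],
    [-0.0375, -0.0262, 0],
    [-0.0375, -0.0262, 0],
    [-0.0375, -0.0262, 0],
    [-0.0375, -0.0262, 0],
    [-0.0375, -0.0262, 0],
    [-0.0375, -0.0262, 0]
  ],
  "twist": [
    [0, 0, 0],
    [0, 0, 0],
    [0, 0, 0],
    [0, 0, 0],
    [0, 0, 0],
    [0, 0, 0],
    [0, 0, 0],
    [0, 0, 0]
  ],
  "gripper": [100, 100, 100, 100, 100, 100, 100, 100]
}}

```text
time: 2.1
ee_pos: [0.6118, -0.0615, 0.2448]
tcp_rot: [-180.0, -0.0, 162.1]
wrist_force: [0.3, 0.4, 0.5]
opening: 0.0855
grasp_force: 0.0
```

```bash
python3 go.py 0.6105 -0.0595 0.133 162
```

```text
t 2.1 [ 0.6118 -0.0615  0.2448] [-1.7999e+02 -3.0000e-02  1.6207e+02] q6 12.2 F [0.3 0.4 0.5] open 0.0855 0.0
shift(cur tool) [0.0018 0.0016 0.1118] shift(after turn) [0.0019 0.0015 0.1118] twist [-0.001 -0.003  0.007] dist 0.112
```

Call:
{"op": "send_rows", "data": {
  "linear": [
    [0.0018, 0.0016, 0.03],
    [0, 0, 0.03],
    [0, 0, 0.03],
    [0, 0, 0.0218],
    [0, 0, 0]
  ],
  "twist": [
    [0, 0, 0],
    [0, 0, 0],
    [0, 0, 0],
    [0, 0, 0],
    [0, 0, 0]
  ],
  "gripper": [100, 100, 100, 100, 100]
}}

```text
time: 2.72
ee_pos: [0.6088, -0.058, 0.1314]
tcp_rot: [-180.0, -0.2, 162.1]
wrist_force: [0.5, -0.2, 0.4]
opening: 0.0855
grasp_force: 0.0
```

Call:
{"op": "send_rows", "data": {
  "linear": [
    [0, 0, 0],
    [0, 0, 0],
    [0, 0, 0],
    [0, 0, 0],
    [0, 0, 0],
    [0, 0, 0],
    [0, 0, 0],
    [0, 0, 0]
  ],
  "twist": [
    [0, 0, 0],
    [0, 0, 0],
    [0, 0, 0],
    [0, 0, 0],
    [0, 0, 0],
    [0, 0, 0],
    [0, 0, 0],
    [0, 0, 0]
  ],
  "gripper": [20, 20, 20, 20, 20, 20, 20, 20],
  "grip_force": 45
}}

```text
time: 3.72
ee_pos: [0.6103, -0.0583, 0.1345]
tcp_rot: [180.0, 0.1, 162.1]
wrist_force: [0.1, -0.5, 5.5]
opening: 0.0302
grasp_force: 44.6
```

Call:
{"op": "send_rows", "data": {
  "linear": [
    [0, 0, -0.01],
    [0, 0, -0.015],
    [0, 0, -0.015],
    [0, 0, -0.015],
    [0, 0, -0.015],
    [0, 0, 0]
  ],
  "twist": [
    [0, 0, 0],
    [0, 0, 0],
    [0, 0, 0],
    [0, 0, 0],
    [0, 0, 0],
    [0, 0, 0]
  ],
  "gripper": [20, 20, 20, 20, 20, 20]
}}

```text
time: 4.47
ee_pos: [0.6105, -0.0582, 0.2052]
tcp_rot: [180.0, 0.1, 162.1]
wrist_force: [-0.2, 1.8, -3.2]
opening: 0.0303
grasp_force: 45.0
```

```bash
python3 go.py 0.6143 0.3157 0.205 162
```

```text
t 4.475 [ 0.6105 -0.0582  0.2052] [1.7997e+02 1.4000e-01 1.6208e+02] q6 12.5 F [-0.2  1.8 -3.2] open 0.0303 45.0
shift(cur tool) [1.114e-01 3.569e-01 1.000e-04] shift(after turn) [1.119e-01 3.567e-01 2.000e-04] twist [0.003 0.014 0.008] dist 0.374
```

Call:
{"op": "send_rows", "data": {
  "linear": [
    [0.005, 0.016, 0],
    [0.01, 0.032, 0],
    [0.01, 0.032, 0],
    [0.01, 0.032, 0],
    [0.01, 0.032, 0],
    [0.01, 0.032, 0],
    [0.01, 0.032, 0],
    [0.01, 0.032, 0]
  ],
  "twist": [
    [0, 0, 0],
    [0, 0, 0],
    [0, 0, 0],
    [0, 0, 0],
    [0, 0, 0],
    [0, 0, 0],
    [0, 0, 0],
    [0, 0, 0]
  ],
  "gripper": [20, 20, 20, 20, 20, 20, 20, 20]
}}

```text
time: 5.48
ee_pos: [0.6117, 0.1953, 0.2026]
tcp_rot: [-180.0, -0.1, 162.1]
wrist_force: [0.9, 0.4, -2.3]
opening: 0.0303
grasp_force: 45.0
```

Call:
{"op": "send_rows", "data": {
  "linear": [
    [0.01, 0.032, 0],
    [0.01, 0.032, 0],
    [0.01, 0.032, 0],
    [0.0064, 0.021, 0],
    [0, 0, 0],
    [0, 0, 0]
  ],
  "twist": [
    [0, 0, 0],
    [0, 0, 0],
    [0, 0, 0],
    [0, 0, 0],
    [0, 0, 0],
    [0, 0, 0]
  ],
  "gripper": [20, 20, 20, 20, 20, 20]
}}

```text
time: 6.22
ee_pos: [0.6137, 0.3155, 0.2032]
tcp_rot: [-180.0, -0.0, 162.1]
wrist_force: [-0.3, -1.4, -3.9]
opening: 0.03
grasp_force: 45.2
```

```bash
python3 go.py 0.6143 0.3157 0.075 162
```

```text
t 6.225 [0.6137 0.3155 0.2032] [-1.7996e+02 -1.0000e-02  1.6207e+02] q6 45.1 F [-0.3 -1.4 -3.9] open 0.03 45.2
shift(cur tool) [-0.0005  0.0005  0.1282] shift(after turn) [-0.0005  0.0004  0.1282] twist [-0.004 -0.001  0.007] dist 0.128
```

Call:
{"op": "send_rows", "data": {
  "linear": [
    [0, 0, 0.025],
    [0, 0, 0.03],
    [0, 0, 0.03],
    [0, 0, 0.02],
    [0, 0, 0.015],
    [0, 0, 0.007],
    [0, 0, 0],
    [0, 0, 0]
  ],
  "twist": [
    [0, 0, 0],
    [0, 0, 0],
    [0, 0, 0],
    [0, 0, 0],
    [0, 0, 0],
    [0, 0, 0],
    [0, 0, 0],
    [0, 0, 0]
  ],
  "gripper": [20, 20, 20, 20, 20, 20, 20, 20]
}}

```text
time: 7.22
ee_pos: [0.6142, 0.316, 0.0775]
tcp_rot: [179.9, 0.1, 162.1]
wrist_force: [0.1, -0.1, -3.9]
opening: 0.0301
grasp_force: 45.2
```

Call:
{"op": "send_rows", "data": {
  "linear": [
    [0, 0, 0.0015],
    [0, 0, 0.0015],
    [0, 0, 0]
  ],
  "twist": [
    [0, 0, 0],
    [0, 0, 0],
    [0, 0, 0]
  ],
  "gripper": [20, 20, 20]
}}

```text
time: 7.6
ee_pos: [0.6137, 0.3159, 0.0734]
tcp_rot: [-180.0, -0.0, 162.1]
wrist_force: [0.8, 0.4, -2.9]
opening: 0.0299
grasp_force: 45.2
```

Call:
{"op": "send_rows", "data": {
  "linear": [
    [0, 0, 0.001],
    [0, 0, 0]
  ],
  "twist": [
    [0, 0, 0],
    [0, 0, 0]
  ],
  "gripper": [20, 20]
}}

```text
time: 7.85
ee_pos: [0.6138, 0.3159, 0.0727]
tcp_rot: [180.0, 0.0, 162.1]
wrist_force: [-0.2, -0.6, -1.1]
opening: 0.0303
grasp_force: 45.3
```

Call:
{"op": "send_rows", "data": {
  "linear": [
    [0, 0, 0.001],
    [0, 0, 0]
  ],
  "twist": [
    [0, 0, 0],
    [0, 0, 0]
  ],
  "gripper": [20, 20]
}}

```text
time: 8.1
ee_pos: [0.614, 0.3159, 0.0726]
tcp_rot: [180.0, 0.1, 162.1]
wrist_force: [-2.5, -1.5, 4.9]
opening: 0.0302
grasp_force: 45.9
```

Contact. I'll release gently and rise.

Call:
{"op": "send_rows", "data": {
  "linear": [
    [0, 0, 0],
    [0, 0, 0],
    [0, 0, 0],
    [0, 0, 0],
    [0, 0, 0],
    [0, 0, 0],
    [0, 0, 0]
  ],
  "twist": [
    [0, 0, 0],
    [0, 0, 0],
    [0, 0, 0],
    [0, 0, 0],
    [0, 0, 0],
    [0, 0, 0],
    [0, 0, 0]
  ],
  "gripper": [45, 60, 80, 100, 100, 100, 100]
}}

```text
time: 8.98
ee_pos: [0.6138, 0.3158, 0.0715]
tcp_rot: [-180.0, -0.0, 162.1]
wrist_force: [-0.2, 0.0, 0.4]
opening: 0.0854
grasp_force: 0.0
```

Call:
{"op": "send_rows", "data": {
  "linear": [
    [0, 0, -0.02],
    [0, 0, -0.03],
    [0, 0, -0.03],
    [0, 0, -0.03],
    [0, 0, -0.02],
    [0, 0, 0]
  ],
  "twist": [
    [0, 0, 0],
    [0, 0, 0],
    [0, 0, 0],
    [0, 0, 0],
    [0, 0, 0],
    [0, 0, 0]
  ],
  "gripper": [100, 100, 100, 100, 100, 100]
}}

```text
time: 9.72
ee_pos: [0.6145, 0.3162, 0.2047]
tcp_rot: [179.8, 0.2, 162.1]
wrist_force: [0.3, 0.4, -0.1]
opening: 0.0854
grasp_force: 0.0
```

```bash
python3 go.py 0.4888 0.0182 0.2 80
```

```text
t 9.725 [0.6145 0.3162 0.2047] [179.82   0.18 162.08] q6 45.2 F [ 0.3  0.4 -0.1] open 0.0854 0.0
shift(cur tool) [ 0.0279 -0.3222  0.0036] shift(after turn) [-0.3153 -0.072   0.0047] twist [2.800e-02 2.000e-03 8.208e+00] dist 0.323
```

Call:
{"op": "send_rows", "data": {
  "linear": [
    [0, 0, 0],
    [0, 0, 0],
    [0, 0, 0],
    [0, 0, 0],
    [0, 0, 0],
    [0, 0, 0],
    [0, 0, 0],
    [0, 0, 0]
  ],
  "twist": [
    [0, 0, 1.026],
    [0, 0, 1.026],
    [0, 0, 1.026],
    [0, 0, 1.026],
    [0, 0, 1.026],
    [0, 0, 1.026],
    [0, 0, 1.026],
    [0, 0, 1.026]
  ],
  "gripper": [60, 60, 60, 60, 60, 60, 60, 60]
}}

```text
time: 10.72
ee_pos: [0.6135, 0.3157, 0.2007]
tcp_rot: [-179.9, 0.0, 79.7]
wrist_force: [0.0, -1.0, 0.7]
opening: 0.0513
grasp_force: 0.0
```

Call:
{"op": "send_rows", "data": {
  "linear": [
    [-0.04, -0.009, 0],
    [-0.04, -0.009, 0],
    [-0.04, -0.009, 0],
    [-0.04, -0.009, 0],
    [-0.04, -0.009, 0],
    [-0.04, -0.009, 0],
    [-0.04, -0.009, 0],
    [-0.035, -0.009, 0]
  ],
  "twist": [
    [0, 0, 0],
    [0, 0, 0],
    [0, 0, 0],
    [0, 0, 0],
    [0, 0, 0],
    [0, 0, 0],
    [0, 0, 0],
    [0, 0, 0]
  ],
  "gripper": [60, 60, 60, 60, 60, 60, 60, 60]
}}

```text
time: 11.72
ee_pos: [0.4872, 0.0169, 0.201]
tcp_rot: [-180.0, 0.0, 80.0]
wrist_force: [0.6, -0.0, -0.1]
opening: 0.0508
grasp_force: 0.0
```

```bash
python3 go.py 0.4888 0.0182 0.092 80; python3 - <<'E'
from h import *
cv2.imwrite("pics/side1.png",camera("side")[:,:,::-1])
E
```

```text
t 11.725 [0.4872 0.0169 0.201 ] [-1.7997e+02  1.0000e-02  7.9990e+01] q6 102.0 F [ 0.6 -0.  -0.1] open 0.0508 0.0
shift(cur tool) [0.0016 0.0014 0.109 ] shift(after turn) [0.0015 0.0014 0.109 ] twist [-0.003  0.001 -0.001] dist 0.109
```

View pics/side1.png

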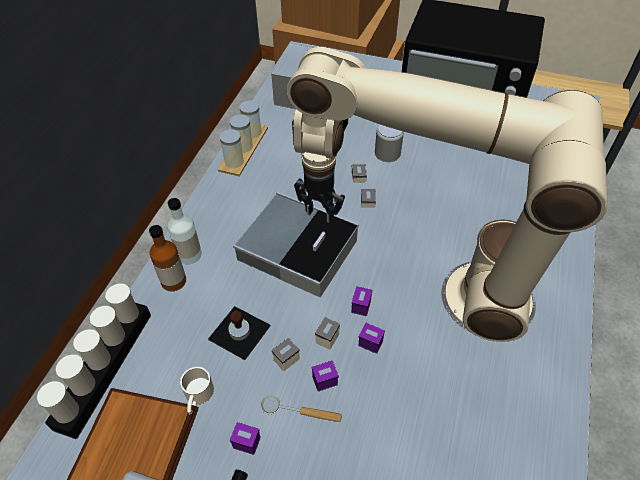

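The tamper stands upright on the mat at (238,325), and the gripper is above the handle. Next I lower and grip it.

Call:
{"op": "send_rows", "data": {
  "linear": [
    [0.0016, 0.0014, 0.02],
    [0, 0, 0.03],
    [0, 0, 0.03],
    [0, 0, 0.02],
    [0, 0, 0.009],
    [0, 0, 0]
  ],
  "twist": [
    [0, 0, 0],
    [0, 0, 0],
    [0, 0, 0],
    [0, 0, 0],
    [0, 0, 0],
    [0, 0, 0]
  ],
  "gripper": [60, 60, 60, 60, 60, 60]
}}

```text
time: 12.52
ee_pos: [0.4895, 0.0195, 0.0922]
tcp_rot: [-180.0, 0.0, 80.0]
wrist_force: [0.4, 0.6, 0.4]
opening: 0.0508
grasp_force: 0.0
```

Call:
{"op": "send_rows", "data": {
  "linear": [
    [0, 0, 0],
    [0, 0, 0],
    [0, 0, 0],
    [0, 0, 0],
    [0, 0, 0],
    [0, 0, 0],
    [0, 0, 0],
    [0, 0, 0]
  ],
  "twist": [
    [0, 0, 0],
    [0, 0, 0],
    [0, 0, 0],
    [0, 0, 0],
    [0, 0, 0],
    [0, 0, 0],
    [0, 0, 0],
    [0, 0, 0]
  ],
  "gripper": [40, 20, 5, 5, 5, 5, 5, 5],
  "grip_force": 20
}}

```text
time: 13.52
ee_pos: [0.4902, 0.0195, 0.0932]
tcp_rot: [179.9, -0.0, 80.0]
wrist_force: [-0.8, 0.3, 5.7]
opening: 0.0092
grasp_force: 24.5
```

```bash
python3 go.py 0.6168 -0.0044 0.092 80
```

```text
t 13.525 [0.4902 0.0195 0.0932] [ 1.7993e+02 -2.0000e-02  7.9990e+01] q6 102.3 F [-0.8  0.3  5.7] open 0.0092 24.5
shift(cur tool) [-0.0015  0.1289  0.0014] shift(after turn) [-0.0015  0.1289  0.0012] twist [ 0.007 -0.002 -0.001] dist 0.129
```

Call:
{"op": "send_rows", "data": {
  "linear": [
    [0, 0.012, -0.001],
    [0, 0.018, 0],
    [0, 0.018, 0],
    [0, 0.018, 0],
    [0, 0.018, 0],
    [0, 0.018, 0],
    [0, 0.018, 0],
    [0, 0, 0]
  ],
  "twist": [
    [0, 0, 0],
    [0, 0, 0],
    [0, 0, 0],
    [0, 0, 0],
    [0, 0, 0],
    [0, 0, 0],
    [0, 0, 0],
    [0, 0, 0]
  ],
  "gripper": [5, 5, 5, 5, 5, 5, 5, 5]
}}

```text
time: 14.52
ee_pos: [0.6096, -0.0021, 0.0932]
tcp_rot: [179.9, 0.0, 80.0]
wrist_force: [1.0, -2.2, 1.5]
opening: 0.0092
grasp_force: 24.0
```

Call:
{"op": "send_rows", "data": {
  "linear": [
    [0, 0.004, 0],
    [0, 0.004, 0],
    [0, 0.002, 0],
    [0, 0.001, 0],
    [0, 0, 0]
  ],
  "twist": [
    [0, 0, 0],
    [0, 0, 0],
    [0, 0, 0],
    [0, 0, 0],
    [0, 0, 0]
  ],
  "gripper": [5, 5, 5, 5, 5]
}}

```text
time: 15.15
ee_pos: [0.6161, -0.0032, 0.0932]
tcp_rot: [-179.7, 0.1, 80.0]
wrist_force: [-15.6, -2.2, 7.4]
opening: 0.0094
grasp_force: 24.8
```

Call:
{"op": "send_rows", "data": {
  "linear": [
    [0, -0.001, 0],
    [0, 0, 0],
    [0, 0, 0],
    [0, 0, 0],
    [0, 0, -0.03],
    [0, 0, -0.04],
    [0, 0, -0.04],
    [0, 0, 0]
  ],
  "twist": [
    [0, 0, 0],
    [0, 0, 0],
    [0, 0, 0],
    [0, 0, 0],
    [0, 0, 0],
    [0, 0, 0],
    [0, 0, 0],
    [0, 0, 0]
  ],
  "gripper": [5, 30, 60, 60, 60, 60, 60, 60]
}}

```text
time: 16.15
ee_pos: [0.6192, -0.003, 0.2072]
tcp_rot: [179.7, -0.1, 80.0]
wrist_force: [-0.5, 1.0, -0.3]
opening: 0.0511
grasp_force: 0.0
```

Call:
{"op": "send_rows", "data": {
  "linear": [
    [-0.04, 0, 0],
    [-0.05, 0, 0],
    [-0.05, 0, 0],
    [-0.05, 0, 0],
    [-0.03, 0, 0]
  ],
  "twist": [
    [0, 0, 0],
    [0, 0, 0],
    [0, 0, 0],
    [0, 0, 0],
    [0, 0, 0]
  ],
  "gripper": [60, 60, 60, 60, 60]
}}

```text
time: 16.77
ee_pos: [0.5789, -0.2218, 0.2023]
tcp_rot: [-179.9, -0.0, 79.9]
wrist_force: [0.1, 0.1, 0.1]
opening: 0.0514
grasp_force: 0.0
```

```bash
python3 go.py 0.4884 0.0190 0.16 80; python3 - <<'E'
from h import *
a=camera("top")[:,:,::-1];b=camera("side")[:,:,::-1];cv2.imwrite("pics/top2.png",a);cv2.imwrite("pics/side2.png",b)
f=lambda im,x,y,w,h,s:cv2.resize(im[y:y+h,x:x+w],None,fx=s,fy=s,interpolation=cv2.INTER_CUBIC)
cv2.imwrite("pics/c2.png",np.hstack([f(a,262,130,130,145,3),f(b,230,190,135,145,3)]))
E
```

```text
t 16.775 [ 0.5789 -0.2218  0.2023] [-1.7993e+02 -1.0000e-02  7.9920e+01] q6 79.1 F [0.1 0.1 0.1] open 0.0514 0.0
shift(cur tool) [ 0.2213 -0.1312  0.0424] shift(after turn) [ 0.2215 -0.1309  0.0423] twist [-0.007 -0.001 -0.008] dist 0.261
```

View pics/c2.png

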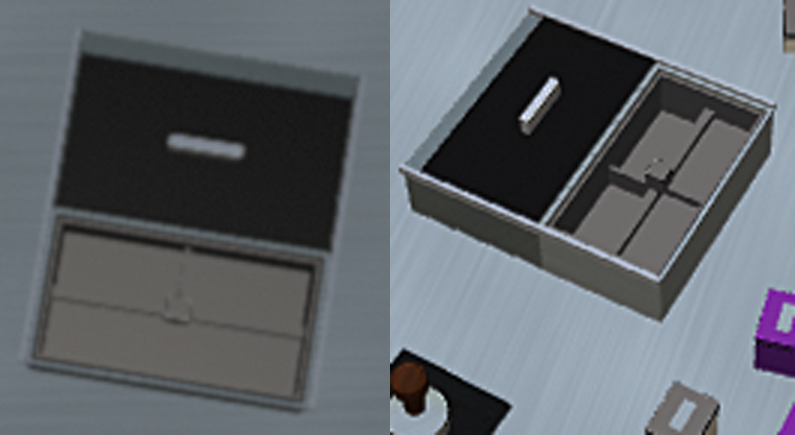

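The cover is fully back. The insert is wrong way round, with its deep compartments at the back, as expected. The post is at about (321,231.5) in the top view.

```bash
python3 - <<'E'
from h import *
print(ray("top",(320.8,231.2),.064), tri((320.8,231.2),(230+(658-390)/3,190+165/3)))
a=cv2.imread("pics/top2.png")
# cover (dark) rect now
m=(a.max(2)<45).astype(np.uint8); 
for c,s,q in blobs(m,3000,6000):
    ct=max(cv2.findContours(q,0,2)[0],key=cv2.contourArea); print(cv2.minAreaRect((ray("top",ct[:,0],.074)[:,:2]*1000).astype(np.float32)))
E
```

```text
[[0.49090124 0.01944641 0.064     ]] [0.48801832 0.01921257 0.06970493]
((658.8579711914062, -619.4622802734375), (328.9396667480469, 170.06597900390625), 89.33614349365234)
((615.3912353515625, -4.704376220703125), (224.7703094482422, 126.48311614990234), 79.7335433959961)
```

Call:
{"op": "send_rows", "data": {
  "linear": [
    [0.03, -0.018, 0],
    [0.038, -0.0226, 0],
    [0.038, -0.0226, 0],
    [0.038, -0.0226, 0],
    [0.038, -0.0226, 0],
    [0.038, -0.0226, 0.04],
    [0, 0, 0]
  ],
  "twist": [
    [0, 0, 0],
    [0, 0, 0],
    [0, 0, 0],
    [0, 0, 0],
    [0, 0, 0],
    [0, 0, 0],
    [0, 0, 0]
  ],
  "gripper": [60, 60, 60, 60, 60, 60, 60]
}}

```text
time: 17.75
ee_pos: [0.486, 0.0224, 0.1598]
tcp_rot: [-179.7, 0.0, 80.2]
wrist_force: [-0.1, 0.0, 0.5]
opening: 0.0511
grasp_force: 0.0
```

```bash
python3 go.py 0.4884 0.0190 0.062 80
```

```text
t 17.75 [0.486  0.0224 0.1598] [-1.7967e+02  4.0000e-02  8.0230e+01] q6 102.4 F [-0.1  0.   0.5] open 0.0511 0.0
shift(cur tool) [-0.0029  0.0035  0.0978] shift(after turn) [-0.003   0.003   0.0978] twist [-0.033  0.004  0.023] dist 0.098
```

Call:
{"op": "send_rows", "data": {
  "linear": [
    [-0.003, 0.003, 0.02],
    [0, 0, 0.03],
    [0, 0, 0.03],
    [0, 0, 0.012],
    [0, 0, 0.006],
    [0, 0, 0]
  ],
  "twist": [
    [0, 0, 0.02],
    [0, 0, 0],
    [0, 0, 0],
    [0, 0, 0],
    [0, 0, 0],
    [0, 0, 0]
  ],
  "gripper": [60, 60, 60, 60, 60, 60]
}}

```text
time: 18.5
ee_pos: [0.4916, 0.0162, 0.0661]
tcp_rot: [180.0, -0.0, 79.8]
wrist_force: [-0.4, 0.8, -0.1]
opening: 0.0512
grasp_force: 0.0
```

Call:
{"op": "send_rows", "data": {
  "linear": [
    [0, 0, 0],
    [0, 0, 0],
    [0, 0, 0],
    [0, 0, 0],
    [0, 0, 0],
    [0, 0, 0],
    [0, 0, 0],
    [0, 0, 0]
  ],
  "twist": [
    [0, 0, 0],
    [0, 0, 0],
    [0, 0, 0],
    [0, 0, 0],
    [0, 0, 0],
    [0, 0, 0],
    [0, 0, 0],
    [0, 0, 0]
  ],
  "gripper": [40, 20, 10, 10, 10, 10, 10, 10],
  "grip_force": 60
}}

```text
time: 19.5
ee_pos: [0.49, 0.0165, 0.0666]
tcp_rot: [-179.9, -0.0, 79.8]
wrist_force: [-10.9, 2.1, 12.7]
opening: 0.0181
grasp_force: 60.6
```

```bash
python3 go.py
```

```text
t 19.5 [0.49   0.0165 0.0666] [-1.7988e+02 -3.0000e-02  7.9810e+01] q6 102.1 F [-10.9   2.1  12.7] open 0.0181 60.6
```

Call:
{"op": "send_rows", "data": {
  "linear": [
    [0, 0, 0],
    [0, 0, 0],
    [0, 0, 0],
    [0.003, -0.002, 0.004],
    [0, 0, 0],
    [0, 0, 0]
  ],
  "twist": [
    [0, 0, 0],
    [0, 0, 0],
    [0, 0, 0],
    [0, 0, 0],
    [0, 0, 0],
    [0, 0, 0]
  ],
  "gripper": [40, 50, 50, 50, 50, 50]
}}

```text
time: 20.25
ee_pos: [0.4898, 0.0195, 0.0614]
tcp_rot: [-180.0, 0.0, 79.8]
wrist_force: [-0.6, -0.1, -1.0]
opening: 0.0426
grasp_force: 0.0
```

Call:
{"op": "send_rows", "data": {
  "linear": [
    [0, 0, 0],
    [0, 0, 0],
    [0, 0, 0],
    [0, 0, 0],
    [0, 0, 0],
    [0, 0, 0],
    [0, 0, 0],
    [0, 0, 0]
  ],
  "twist": [
    [0, 0, 0],
    [0, 0, 0],
    [0, 0, 0],
    [0, 0, 0],
    [0, 0, 0],
    [0, 0, 0],
    [0, 0, 0],
    [0, 0, 0]
  ],
  "gripper": [40, 20, 10, 10, 10, 10, 10, 10],
  "grip_force": 60
}}

```text
time: 21.25
ee_pos: [0.49, 0.0195, 0.0618]
tcp_rot: [180.0, -0.0, 79.8]
wrist_force: [-0.3, 0.4, 6.1]
opening: 0.0187
grasp_force: 59.9
```

```bash
python3 go.py
```

```text
t 21.25 [0.49   0.0195 0.0618] [179.97  -0.    79.8 ] q6 102.5 F [-0.3  0.4  6.1] open 0.0187 59.9
```

Call:
{"op": "send_rows", "data": {
  "linear": [
    [0, 0.002, 0],
    [0, 0.002, 0],
    [0, 0, 0]
  ],
  "twist": [
    [0, 0, 0],
    [0, 0, 0],
    [0, 0, 0]
  ],
  "gripper": [10, 10, 10]
}}

```text
time: 21.62
ee_pos: [0.4906, 0.0193, 0.0618]
tcp_rot: [-179.6, -0.0, 79.8]
wrist_force: [-20.7, 3.6, 19.5]
opening: 0.0186
grasp_force: 61.7
```

Call:
{"op": "send_rows", "data": {
  "linear": [
    [0, -0.004, 0],
    [0, -0.002, 0],
    [0, -0.002, 0],
    [0, 0, 0]
  ],
  "twist": [
    [0, 0, 0],
    [0, 0, 0],
    [0, 0, 0],
    [0, 0, 0]
  ],
  "gripper": [10, 10, 10, 10]
}}

```text
time: 22.12
ee_pos: [0.4863, 0.0202, 0.0618]
tcp_rot: [179.9, -0.0, 79.8]
wrist_force: [3.7, -0.1, 5.2]
opening: 0.0182
grasp_force: 60.1
```

Call:
{"op": "send_rows", "data": {
  "linear": [
    [0.002, 0.004, 0],
    [0.002, 0, 0],
    [0, 0, 0]
  ],
  "twist": [
    [0, 0, 0],
    [0, 0, 0],
    [0, 0, 0]
  ],
  "gripper": [10, 10, 10]
}}

```text
time: 22.5
ee_pos: [0.4895, 0.0221, 0.0618]
tcp_rot: [-179.9, 0.2, 79.7]
wrist_force: [-5.4, -8.8, 11.4]
opening: 0.0185
grasp_force: 60.9
```

Call:
{"op": "send_rows", "data": {
  "linear": [
    [-0.004, 0, 0],
    [-0.002, 0, 0],
    [-0.002, 0, 0],
    [0, 0, 0]
  ],
  "twist": [
    [0, 0, 0],
    [0, 0, 0],
    [0, 0, 0],
    [0, 0, 0]
  ],
  "gripper": [10, 10, 10, 10]
}}

```text
time: 23.0
ee_pos: [0.4893, 0.0169, 0.0618]
tcp_rot: [-180.0, -0.2, 79.8]
wrist_force: [2.6, 8.4, 6.1]
opening: 0.0182
grasp_force: 60.2
```

Call:
{"op": "send_rows", "data": {
  "linear": [
    [0.002, 0, 0],
    [0.002, -0.001, 0],
    [0, 0, -0.005],
    [0, 0, -0.01],
    [0, 0, -0.02],
    [0, 0, -0.03],
    [0, 0, -0.03],
    [0, 0, -0.025]
  ],
  "twist": [
    [0, 0, 0],
    [0, 0, 0],
    [0, 0, 0],
    [0, 0, 0],
    [0, 0, 0],
    [0, 0, 0],
    [0, 0, 0],
    [0, 0, 0]
  ],
  "gripper": [10, 10, 10, 10, 10, 10, 10, 10]
}}

```text
time: 24.0
ee_pos: [0.4885, 0.0197, 0.1828]
tcp_rot: [-180.0, -0.0, 79.8]
wrist_force: [0.9, -0.4, -2.9]
opening: 0.0185
grasp_force: 59.1
```

Call:
{"op": "send_rows", "data": {
  "linear": [
    [0, 0, 0],
    [0, 0, 0],
    [0, 0, 0],
    [0, 0, 0],
    [0, 0, 0],
    [0, 0, 0],
    [0, 0, 0],
    [0, 0, 0]
  ],
  "twist": [
    [0, 0, -0.5],
    [0, 0, -0.75],
    [0, 0, -0.75],
    [0, 0, -0.75],
    [0, 0, -0.75],
    [0, 0, -0.75],
    [0, 0, -0.75],
    [0, 0, -0.75]
  ],
  "gripper": [10, 10, 10, 10, 10, 10, 10, 10]
}}

```text
time: 25.0
ee_pos: [0.4884, 0.0197, 0.1815]
tcp_rot: [-180.0, -0.1, 137.6]
wrist_force: [0.3, 0.7, -3.7]
opening: 0.0184
grasp_force: 59.1
```

Call:
{"op": "send_rows", "data": {
  "linear": [
    [0, 0, 0],
    [0, 0, 0],
    [0, 0, 0],
    [0, 0, 0],
    [0, 0, 0],
    [0, 0, 0],
    [0, 0, 0],
    [0, 0, 0]
  ],
  "twist": [
    [0, 0, -0.75],
    [0, 0, -0.75],
    [0, 0, -0.75],
    [0, 0, -0.75],
    [0, 0, -0.75],
    [0, 0, -0.75],
    [0, 0, -0.75],
    [0, 0, -0.75]
  ],
  "gripper": [10, 10, 10, 10, 10, 10, 10, 10]
}}

```text
time: 26.0
ee_pos: [0.4884, 0.0197, 0.1815]
tcp_rot: [180.0, -0.1, -162.5]
wrist_force: [-0.7, -0.2, -2.5]
opening: 0.019
grasp_force: 59.1
```

Call:
{"op": "send_rows", "data": {
  "linear": [
    [0, 0, 0],
    [0, 0, 0],
    [0, 0, 0],
    [0, 0, 0],
    [0, 0, 0],
    [0, 0, 0],
    [0, 0, 0],
    [0, 0, 0]
  ],
  "twist": [
    [0, 0, -0.75],
    [0, 0, -0.75],
    [0, 0, -0.75],
    [0, 0, -0.75],
    [0, 0, -0.75],
    [0, 0, -0.75],
    [0, 0, -0.75],
    [0, 0, -0.75]
  ],
  "gripper": [10, 10, 10, 10, 10, 10, 10, 10]
}}

```text
time: 27.0
ee_pos: [0.4884, 0.0197, 0.1815]
tcp_rot: [179.9, -0.0, -102.5]
wrist_force: [0.6, 0.2, -2.8]
opening: 0.0184
grasp_force: 59.1
```

Call:
{"op": "send_rows", "data": {
  "linear": [
    [0, 0, 0],
    [0, 0, 0],
    [0, 0, 0]
  ],
  "twist": [
    [0, 0, -0.5],
    [0, 0, 0],
    [0, 0, 0]
  ],
  "gripper": [10, 10, 10]
}}

```text
time: 27.38
ee_pos: [0.4887, 0.0197, 0.1815]
tcp_rot: [180.0, -0.0, -97.8]
wrist_force: [-0.3, -0.2, -3.6]
opening: 0.0182
grasp_force: 59.1
```

```bash
python3 go.py 0.4881 0.0182 0.18 -100.2;  python3 - <<'E'
from h import *
a=camera("top")[:,:,::-1];b=camera("side")[:,:,::-1];cv2.imwrite("pics/top3.png",a)
f=lambda im,x,y,w,h,s:cv2.resize(im[y:y+h,x:x+w],None,fx=s,fy=s,interpolation=cv2.INTER_CUBIC)
cv2.imwrite("pics/c4.png",np.hstack([f(a,252,130,140,145,2.8),f(b,220,160,140,145,2.8)]))
E
```

```text
t 27.375 [0.4887 0.0197 0.1815] [179.97  -0.   -97.81] q6 -79.9 F [-0.3 -0.2 -3.6] open 0.0182 59.1
shift(cur tool) [0.0015 0.0004 0.0015] shift(after turn) [0.0016 0.0003 0.0015] twist [ 0.003 -0.     0.239] dist 0.002
```

View pics/c4.png

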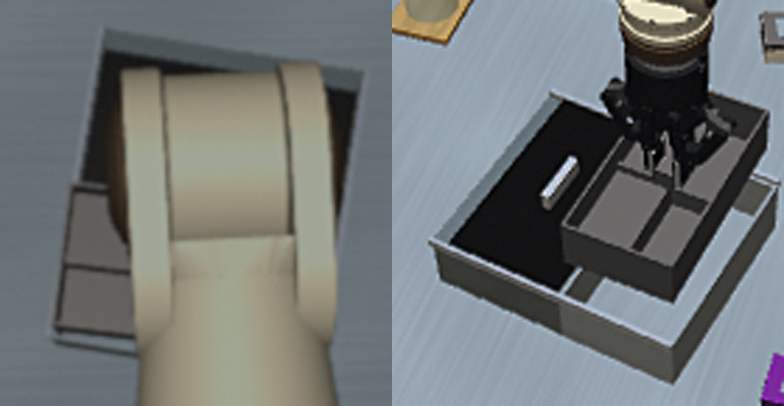

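The insert is held level, with its deep side now to the front. I'll correct the yaw by 2.4°, then lower in stages.

Call:
{"op": "send_rows", "data": {
  "linear": [
    [0.0016, 0.0003, 0],
    [0, 0, 0.02],
    [0, 0, 0.02],
    [0, 0, 0.01],
    [0, 0, 0.004],
    [0, 0, 0],
    [0, 0, 0]
  ],
  "twist": [
    [0, 0, 0.24],
    [0, 0, 0],
    [0, 0, 0],
    [0, 0, 0],
    [0, 0, 0],
    [0, 0, 0],
    [0, 0, 0]
  ],
  "gripper": [10, 10, 10, 10, 10, 10, 10]
}}

```text
time: 28.35
ee_pos: [0.4886, 0.0181, 0.1282]
tcp_rot: [-179.9, 0.0, -100.1]
wrist_force: [-0.3, 0.2, -2.6]
opening: 0.0185
grasp_force: 59.0
```

```bash
python3 go.py 0.4881 0.0182 0.1 -100.2
```

```text
t 28.35 [0.4886 0.0181 0.1282] [-1.7995e+02  1.0000e-02 -1.0011e+02] q6 -77.8 F [-0.3  0.2 -2.6] open 0.0185 59.0
shift(cur tool) [0.     0.0006 0.0282] shift(after turn) [0.     0.0006 0.0282] twist [-0.005  0.001  0.009] dist 0.028
```

Call:
{"op": "send_rows", "data": {
  "linear": [
    [0, 0.0006, 0.003],
    [0, 0, 0.003],
    [0, 0, 0.003],
    [0, 0, 0.003],
    [0, 0, 0]
  ],
  "twist": [
    [0, 0, 0],
    [0, 0, 0],
    [0, 0, 0],
    [0, 0, 0],
    [0, 0, 0]
  ],
  "gripper": [10, 10, 10, 10, 10]
}}

```text
time: 28.98
ee_pos: [0.4876, 0.0182, 0.1152]
tcp_rot: [180.0, -0.0, -100.1]
wrist_force: [-0.1, 0.0, -2.0]
opening: 0.0187
grasp_force: 59.0
```

Call:
{"op": "send_rows", "data": {
  "linear": [
    [0, 0, 0.003],
    [0, 0, 0.003],
    [0, 0, 0.003],
    [0, 0, 0.003],
    [0, 0, 0]
  ],
  "twist": [
    [0, 0, 0],
    [0, 0, 0],
    [0, 0, 0],
    [0, 0, 0],
    [0, 0, 0]
  ],
  "gripper": [10, 10, 10, 10, 10]
}}

```text
time: 29.6
ee_pos: [0.4876, 0.0182, 0.1032]
tcp_rot: [180.0, -0.0, -100.1]
wrist_force: [-0.0, 0.3, -2.8]
opening: 0.0187
grasp_force: 59.0
```

Call:
{"op": "send_rows", "data": {
  "linear": [
    [0, 0, 0.006],
    [0, 0, 0.006],
    [0, 0, 0.006],
    [0, 0, 0.006],
    [0, 0, 0.006],
    [0, 0, 0.004],
    [0, 0, 0.003],
    [0, 0, 0]
  ],
  "twist": [
    [0, 0, 0],
    [0, 0, 0],
    [0, 0, 0],
    [0, 0, 0],
    [0, 0, 0],
    [0, 0, 0],
    [0, 0, 0],
    [0, 0, 0]
  ],
  "gripper": [10, 10, 10, 10, 10, 10, 10, 10]
}}

```text
time: 30.6
ee_pos: [0.4877, 0.0182, 0.0663]
tcp_rot: [180.0, -0.0, -100.1]
wrist_force: [-1.0, -0.8, -2.8]
opening: 0.0188
grasp_force: 59.1
```

Call:
{"op": "send_rows", "data": {
  "linear": [
    [0, 0, 0.002],
    [0, 0, 0.0015],
    [0, 0, 0.001],
    [0, 0, 0]
  ],
  "twist": [
    [0, 0, 0],
    [0, 0, 0],
    [0, 0, 0],
    [0, 0, 0]
  ],
  "gripper": [10, 10, 10, 10]
}}

```text
time: 31.1
ee_pos: [0.4877, 0.0182, 0.062]
tcp_rot: [180.0, -0.0, -100.1]
wrist_force: [-0.1, 0.3, -2.6]
opening: 0.0185
grasp_force: 59.2
```

Call:
{"op": "send_rows", "data": {
  "linear": [
    [0, 0, 0.001],
    [0, 0, 0.001],
    [0, 0, 0]
  ],
  "twist": [
    [0, 0, 0],
    [0, 0, 0],
    [0, 0, 0]
  ],
  "gripper": [10, 10, 10]
}}

```text
time: 31.48
ee_pos: [0.4878, 0.0182, 0.0618]
tcp_rot: [-179.9, 0.0, -100.1]
wrist_force: [-7.2, -0.1, 13.7]
opening: 0.0181
grasp_force: 61.2
```

Seated at the original height. Release, rise and look at pot positions.

Call:
{"op": "send_rows", "data": {
  "linear": [
    [0, 0, -0.001],
    [0, 0, 0],
    [0, 0, 0],
    [0, 0, -0.01],
    [0, 0, -0.03],
    [0, 0, -0.04],
    [0, 0, -0.04],
    [0, 0, -0.02]
  ],
  "twist": [
    [0, 0, 0],
    [0, 0, 0],
    [0, 0, 0],
    [0, 0, 0],
    [0, 0, 0],
    [0, 0, 0],
    [0, 0, 0],
    [0, 0, 0]
  ],
  "gripper": [30, 50, 50, 50, 50, 50, 50, 50]
}}

```text
time: 32.48
ee_pos: [0.4883, 0.0183, 0.2041]
tcp_rot: [-179.8, 0.0, -100.1]
wrist_force: [0.4, -0.2, -0.3]
opening: 0.0427
grasp_force: 0.0
```

Call:
{"op": "send_rows", "data": {
  "linear": [
    [0, 0, 0],
    [0, 0, 0],
    [0, 0, 0],
    [0, 0, 0],
    [0, 0, 0],
    [0, 0, 0],
    [0, 0, 0],
    [0, 0, 0]
  ],
  "twist": [
    [0, 0, 1],
    [0, 0, 1],
    [0, 0, 1],
    [0, 0, 1],
    [0, 0, 1],
    [0, 0, 1],
    [0, 0, 1],
    [0, 0, 1]
  ],
  "gripper": [100, 100, 100, 100, 100, 100, 100, 100]
}}

```text
time: 33.48
ee_pos: [0.4878, 0.0182, 0.2016]
tcp_rot: [180.0, 0.0, 179.6]
wrist_force: [-0.6, -0.2, -0.4]
opening: 0.0855
grasp_force: 0.0
```

```bash
cat > pots.py <<'E'
from h import *
def pots(a,lst):
    for k,t,z in lst:
        try: c,bx,A=lid(a,t,24)
        except Exception as e: print(k,'none'); continue
        P=ray("top",bx,z)[:,:2]; e=[P[1]-P[0],P[2]-P[1]]; L=[np.linalg.norm(q) for q in e]; q=e[np.argmax(L)]
        al=np.degrees(np.arctan2(q[1],q[0]))%180
        print(k,'px',c.round(1),'A',A,'xy',ray("top",c,z)[0][:2].round(4),'box',P.mean(0).round(4),np.round(L,3),'toolyaw',round(al+90,1))
L0=[('tall1',(185,243),.054),('tall2',(222,276),.054),('low3',(428,261),.032),('low4',(467,238),.032)]
if __name__=='__main__':
    a=camera("top")[:,:,::-1].copy(); import time; cv2.imwrite(f"pics/p{int(time.time())}.png",a); pots(a,L0)
E
python3 pots.py; python3 go.py 0.468 0.3526 0.2 148.4
```

```text
tall1 px [184.5 242.8] A 395.40625 xy [0.4681 0.3527] box [0.4681 0.3528] [0.046 0.054] toolyaw 148.0
tall2 px [222.  275.8] A 399.1875 xy [0.3861 0.2617] box [0.3861 0.2616] [0.045 0.055] toolyaw 170.2
low3 px [428.3 261.3] A 366.46875 xy [ 0.4151 -0.2501] box [ 0.4152 -0.25  ] [0.054 0.045] toolyaw 197.4
low4 px [467.1 237.5] A 351.5 xy [ 0.4736 -0.3506] box [ 0.4735 -0.3506] [0.054 0.045] toolyaw 202.4
t 33.525 [0.4878 0.0182 0.2017] [1.8000e+02 3.0000e-02 1.7909e+02] q6 3.1 F [ 0.  -0.3 -0.3] open 0.0853 0.0
shift(cur tool) [0.0251 0.334  0.0017] shift(after turn) [0.1921 0.2744 0.0017] twist [1.000e-03 3.000e-03 3.069e+00] dist 0.335
```

Call:
{"op": "send_rows", "data": {
  "linear": [
    [0, 0, 0],
    [0, 0, 0],
    [0, 0, 0],
    [0, 0, 0]
  ],
  "twist": [
    [0, 0, 0.77],
    [0, 0, 0.77],
    [0, 0, 0.77],
    [0, 0, 0.77]
  ],
  "gripper": [100, 100, 100, 100]
}}

```text
time: 34.02
ee_pos: [0.4878, 0.0182, 0.2015]
tcp_rot: [180.0, 0.0, 149.0]
wrist_force: [-1.0, -0.3, -0.9]
opening: 0.0858
grasp_force: 0.0
```

Call:
{"op": "send_rows", "data": {
  "linear": [
    [0.024, 0.0343, 0],
    [0.024, 0.0343, 0],
    [0.024, 0.0343, 0],
    [0.024, 0.0343, 0],
    [0.024, 0.0343, 0],
    [0.024, 0.0343, 0],
    [0.024, 0.0343, 0],
    [0.024, 0.0343, 0]
  ],
  "twist": [
    [0, 0, 0],
    [0, 0, 0],
    [0, 0, 0],
    [0, 0, 0],
    [0, 0, 0],
    [0, 0, 0],
    [0, 0, 0],
    [0, 0, 0]
  ],
  "gripper": [100, 100, 100, 100, 100, 100, 100, 100]
}}

```text
time: 35.02
ee_pos: [0.4637, 0.3537, 0.2015]
tcp_rot: [180.0, 0.0, 149.3]
wrist_force: [0.6, -0.7, 0.1]
opening: 0.0852
grasp_force: 0.0
```

Call:
{"op": "send_rows", "data": {
  "linear": [
    [0, 0, 0.03],
    [0, 0, 0.03],
    [0, 0, 0.02],
    [0, 0, 0]
  ],
  "twist": [
    [0, 0, 0],
    [0, 0, 0],
    [0, 0, 0],
    [0, 0, 0]
  ],
  "gripper": [100, 100, 100, 100]
}}

```text
time: 35.52
ee_pos: [0.4633, 0.3518, 0.1199]
tcp_rot: [-179.9, -0.1, 149.2]
wrist_force: [0.5, 0.1, -0.0]
opening: 0.0853
grasp_force: 0.0
```

```bash
python3 go.py 0.4678 0.3526 0.04 148.2; python3 - <<'E'
from h import *
cv2.imwrite("pics/side5.png",camera("side")[:,:,::-1])
E
```

```text
t 35.525 [0.4633 0.3518 0.1199] [-1.7986e+02 -6.0000e-02  1.4923e+02] q6 68.0 F [ 0.5  0.1 -0. ] open 0.0853 0.0
shift(cur tool) [-0.0036  0.0032  0.0798] shift(after turn) [-0.0034  0.003   0.0799] twist [-0.014 -0.005  0.103] dist 0.08
```

Call:
{"op": "send_rows", "data": {
  "linear": [
    [-0.0035, 0.003, 0.015],
    [0, 0, 0.02],
    [0, 0, 0.02],
    [0, 0, 0.015],
    [0, 0, 0.01],
    [0, 0, 0]
  ],
  "twist": [
    [0, 0, 0.1],
    [0, 0, 0],
    [0, 0, 0],
    [0, 0, 0],
    [0, 0, 0],
    [0, 0, 0]
  ],
  "gripper": [100, 100, 100, 100, 100, 100]
}}

```text
time: 36.33
ee_pos: [0.4683, 0.3529, 0.0405]
tcp_rot: [-180.0, -0.0, 148.1]
wrist_force: [-0.1, -0.3, -0.3]
opening: 0.0853
grasp_force: 0.0
```

Call:
{"op": "send_rows", "data": {
  "linear": [
    [0, 0, 0],
    [0, 0, 0],
    [0, 0, 0],
    [0, 0, 0],
    [0, 0, 0],
    [0, 0, 0],
    [0, 0, 0],
    [0, 0, 0]
  ],
  "twist": [
    [0, 0, 0],
    [0, 0, 0],
    [0, 0, 0],
    [0, 0, 0],
    [0, 0, 0],
    [0, 0, 0],
    [0, 0, 0],
    [0, 0, 0]
  ],
  "gripper": [80, 60, 50, 50, 50, 50, 50, 50],
  "grip_force": 30
}}

```text
time: 37.33
ee_pos: [0.4689, 0.3534, 0.0419]
tcp_rot: [179.9, 0.0, 148.1]
wrist_force: [0.2, -0.9, 5.8]
opening: 0.0535
grasp_force: 33.1
```

```bash
python3 go.py
```

```text
t 37.325 [0.4689 0.3534 0.0419] [1.7991e+02 3.0000e-02 1.4810e+02] q6 68.9 F [ 0.2 -0.9  5.8] open 0.0535 33.1
```

Call:
{"op": "send_rows", "data": {
  "linear": [
    [0, 0, -0.015],
    [0, 0, -0.03],
    [0, 0, -0.04],
    [0, 0, -0.045],
    [0, 0, 0]
  ],
  "twist": [
    [0, 0, 0],
    [0, 0, 0],
    [0, 0, -0.7],
    [0, 0, -0.75],
    [0, 0, -0.72]
  ],
  "gripper": [50, 50, 50, 50, 50]
}}

```text
time: 37.95
ee_pos: [0.4696, 0.3539, 0.1759]
tcp_rot: [179.7, 0.2, 170.0]
wrist_force: [-0.0, 0.6, -1.8]
opening: 0.0533
grasp_force: 32.3
```

```bash
python3 go.py 0.4679 0.0772 0.17 169.8
```

```text
t 37.95 [0.4696 0.3539 0.1759] [179.73   0.25 170.04] q6 47.0 F [-0.   0.6 -1.8] open 0.0533 32.3
shift(cur tool) [-0.0462 -0.2728  0.0049] shift(after turn) [-0.0474 -0.2726  0.0059] twist [0.027 0.025 0.024] dist 0.277
```

Call:
{"op": "send_rows", "data": {
  "linear": [
    [-0.006, -0.0345, 0],
    [-0.006, -0.0345, 0],
    [-0.006, -0.0345, 0],
    [-0.006, -0.0345, 0],
    [-0.006, -0.0345, 0],
    [-0.006, -0.0345, 0],
    [-0.006, -0.0345, 0],
    [-0.005, -0.031, 0]
  ],
  "twist": [
    [0, 0, 0],
    [0, 0, 0],
    [0, 0, 0],
    [0, 0, 0],
    [0, 0, 0],
    [0, 0, 0],
    [0, 0, 0],
    [0, 0, 0]
  ],
  "gripper": [50, 50, 50, 50, 50, 50, 50, 50]
}}

```text
time: 38.95
ee_pos: [0.4662, 0.0753, 0.1717]
tcp_rot: [180.0, 0.0, 169.8]
wrist_force: [0.4, 0.3, -1.4]
opening: 0.0534
grasp_force: 32.4
```

Call:
{"op": "send_rows", "data": {
  "linear": [
    [0, 0, 0.02],
    [0, 0, 0.02],
    [0, 0, 0.007],
    [0, 0, 0],
    [0, 0, 0]
  ],
  "twist": [
    [0, 0, 0],
    [0, 0, 0],
    [0, 0, 0],
    [0, 0, 0],
    [0, 0, 0]
  ],
  "gripper": [50, 50, 50, 50, 50]
}}

```text
time: 39.58
ee_pos: [0.4668, 0.0767, 0.1249]
tcp_rot: [180.0, 0.1, 169.8]
wrist_force: [-0.3, 0.7, -2.2]
opening: 0.0536
grasp_force: 32.4
```

```bash
python3 go.py 0.4679 0.0772 0.1 169.8;  python3 - <<'E'
from h import *
a=camera("top")[:,:,::-1];b=camera("side")[:,:,::-1];cv2.imwrite("pics/top6.png",a);cv2.imwrite("pics/side6.png",b)
f=lambda im,x,y,w,h,s:cv2.resize(im[y:y+h,x:x+w],None,fx=s,fy=s,interpolation=cv2.INTER_CUBIC)
cv2.imwrite("pics/c6.png",np.hstack([f(a,262,170,120,110,3.3),f(b,250,190,120,110,3.3)]))
E
```

```text
t 39.575 [0.4668 0.0767 0.1249] [1.7998e+02 6.0000e-02 1.6981e+02] q6 19.5 F [-0.3  0.7 -2.2] open 0.0536 32.4
shift(cur tool) [-0.001   0.0007  0.0249] shift(after turn) [-0.001   0.0007  0.0249] twist [0.002 0.006 0.001] dist 0.025
```

View pics/c6.png

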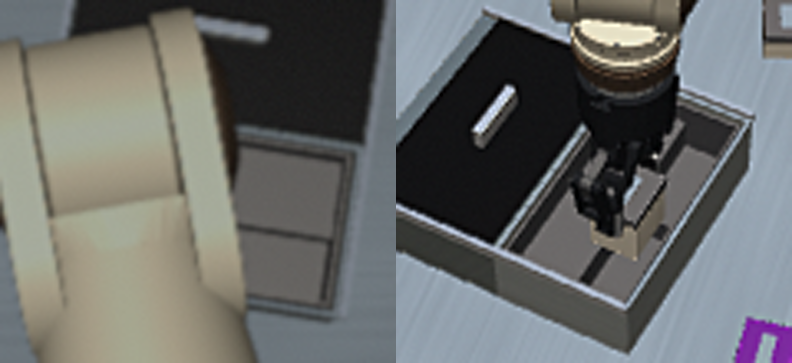

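The pot is over the front-left deep compartment. I'll lower it slowly.

Call:
{"op": "send_rows", "data": {
  "linear": [
    [-0.001, 0.0007, 0.01],
    [0, 0, 0.01],
    [0, 0, 0.005],
    [0, 0, 0.003],
    [0, 0, 0.003],
    [0, 0, 0]
  ],
  "twist": [
    [0, 0, 0],
    [0, 0, 0],
    [0, 0, 0],
    [0, 0, 0],
    [0, 0, 0],
    [0, 0, 0]
  ],
  "gripper": [50, 50, 50, 50, 50, 50]
}}

```text
time: 40.42
ee_pos: [0.4675, 0.077, 0.0929]
tcp_rot: [180.0, -0.0, 169.8]
wrist_force: [0.1, -0.1, -1.3]
opening: 0.0535
grasp_force: 32.5
```

Call:
{"op": "send_rows", "data": {
  "linear": [
    [0, 0, 0.004],
    [0, 0, 0.004],
    [0, 0, 0.004],
    [0, 0, 0.004],
    [0, 0, 0]
  ],
  "twist": [
    [0, 0, 0],
    [0, 0, 0],
    [0, 0, 0],
    [0, 0, 0],
    [0, 0, 0]
  ],
  "gripper": [50, 50, 50, 50, 50]
}}

```text
time: 41.05
ee_pos: [0.4673, 0.077, 0.0766]
tcp_rot: [-180.0, -0.0, 169.8]
wrist_force: [0.1, 1.0, -2.3]
opening: 0.0536
grasp_force: 32.5
```

Clear entry; continue down.

Call:
{"op": "send_rows", "data": {
  "linear": [
    [0, 0, 0.005],
    [0, 0, 0.005],
    [0, 0, 0.005],
    [0, 0, 0.004],
    [0, 0, 0.002],
    [0, 0, 0]
  ],
  "twist": [
    [0, 0, 0],
    [0, 0, 0],
    [0, 0, 0],
    [0, 0, 0],
    [0, 0, 0],
    [0, 0, 0]
  ],
  "gripper": [50, 50, 50, 50, 50, 50]
}}

```text
time: 41.8
ee_pos: [0.4675, 0.077, 0.0559]
tcp_rot: [-180.0, -0.0, 169.8]
wrist_force: [-0.2, 0.4, -1.6]
opening: 0.0532
grasp_force: 32.5
```

Call:
{"op": "send_rows", "data": {
  "linear": [
    [0, 0, 0.0015],
    [0, 0, 0.001],
    [0, 0, 0]
  ],
  "twist": [
    [0, 0, 0],
    [0, 0, 0],
    [0, 0, 0]
  ],
  "gripper": [50, 50, 50]
}}

```text
time: 42.18
ee_pos: [0.4675, 0.077, 0.0534]
tcp_rot: [-180.0, -0.0, 169.8]
wrist_force: [-0.0, -0.1, -0.8]
opening: 0.0537
grasp_force: 32.5
```

Call:
{"op": "send_rows", "data": {
  "linear": [
    [0, 0, 0.0008],
    [0, 0, 0],
    [0, 0, 0],
    [0, 0, 0],
    [0, 0, 0],
    [0, 0, -0.01],
    [0, 0, -0.03],
    [0, 0, -0.04]
  ],
  "twist": [
    [0, 0, 0],
    [0, 0, 0],
    [0, 0, 0],
    [0, 0, 0],
    [0, 0, 0],
    [0, 0, 0],
    [0, 0, 0],
    [0, 0, 0]
  ],
  "gripper": [50, 65, 75, 77, 77, 77, 77, 77]
}}

```text
time: 43.18
ee_pos: [0.4671, 0.0769, 0.1336]
tcp_rot: [-180.0, -0.1, 169.8]
wrist_force: [0.6, 0.2, -0.2]
opening: 0.0657
grasp_force: 0.0
```

Call:
{"op": "send_rows", "data": {
  "linear": [
    [0, 0, -0.03],
    [0, 0, -0.02],
    [0, 0, 0]
  ],
  "twist": [
    [0, 0, 0],
    [0, 0, 0],
    [0, 0, 0]
  ],
  "gripper": [100, 100, 100]
}}

```text
time: 43.55
ee_pos: [0.4683, 0.0772, 0.1846]
tcp_rot: [179.9, 0.2, 169.8]
wrist_force: [-0.4, -0.2, 0.4]
opening: 0.0855
grasp_force: 0.0
```

```bash
python3 pots.py; python3 go.py 0.3863 0.2617 0.18 170
```

```text
tall1 none
tall2 px [222.  275.8] A 398.8125 xy [0.3862 0.2616] box [0.3862 0.2615] [0.045 0.055] toolyaw 170.0
low3 px [428.3 261.3] A 366.375 xy [ 0.415 -0.25 ] box [ 0.4152 -0.25  ] [0.055 0.045] toolyaw 197.4
low4 px [467.  237.5] A 352.40625 xy [ 0.4736 -0.3504] box [ 0.4735 -0.3503] [0.054 0.045] toolyaw 202.8
t 43.6 [0.4679 0.0771 0.1832] [1.7997e+02 7.0000e-02 1.6980e+02] q6 19.6 F [-0.6 -0.5 -1.4] open 0.0856 0.0
shift(cur tool) [0.113  0.1672 0.0031] shift(after turn) [0.1124 0.1676 0.0032] twist [ 0.003  0.007 -0.02 ] dist 0.202
```

Call:
{"op": "send_rows", "data": {
  "linear": [
    [0.0161, 0.0239, 0],
    [0.0161, 0.0239, 0],
    [0.0161, 0.0239, 0],
    [0.0161, 0.0239, 0],
    [0.0161, 0.0239, 0],
    [0.0161, 0.0239, 0],
    [0.0161, 0.0239, 0],
    [0, 0, 0]
  ],
  "twist": [
    [0, 0, 0],
    [0, 0, 0],
    [0, 0, 0],
    [0, 0, 0],
    [0, 0, 0],
    [0, 0, 0],
    [0, 0, 0],
    [0, 0, 0]
  ],
  "gripper": [100, 100, 100, 100, 100, 100, 100, 100]
}}

```text
time: 44.6
ee_pos: [0.3853, 0.2625, 0.1814]
tcp_rot: [-179.9, -0.1, 169.9]
wrist_force: [0.1, 0.1, 0.2]
opening: 0.0854
grasp_force: 0.0
```

Call:
{"op": "send_rows", "data": {
  "linear": [
    [0, 0, 0.02],
    [0, 0, 0.03],
    [0, 0, 0.02],
    [0, 0, 0],
    [0, 0, 0]
  ],
  "twist": [
    [0, 0, 0],
    [0, 0, 0],
    [0, 0, 0],
    [0, 0, 0],
    [0, 0, 0]
  ],
  "gripper": [100, 100, 100, 100, 100]
}}

```text
time: 45.22
ee_pos: [0.3866, 0.2614, 0.1132]
tcp_rot: [180.0, 0.0, 169.8]
wrist_force: [-1.1, 0.6, 0.6]
opening: 0.0854
grasp_force: 0.0
```

```bash
python3 go.py 0.3862 0.2618 0.04 170
```

```text
t 45.225 [0.3866 0.2614 0.1132] [1.7999e+02 2.0000e-02 1.6977e+02] q6 44.3 F [-1.1  0.6  0.6] open 0.0854 0.0
shift(cur tool) [0.0005 0.0003 0.0732] shift(after turn) [0.0004 0.0003 0.0732] twist [ 0.001  0.002 -0.023] dist 0.073
```

Call:
{"op": "send_rows", "data": {
  "linear": [
    [0.0004, 0.0003, 0.02],
    [0, 0, 0.02],
    [0, 0, 0.018],
    [0, 0, 0.01],
    [0, 0, 0.005],
    [0, 0, 0]
  ],
  "twist": [
    [0, 0, 0],
    [0, 0, 0],
    [0, 0, 0],
    [0, 0, 0],
    [0, 0, 0],
    [0, 0, 0]
  ],
  "gripper": [100, 100, 100, 100, 100, 100]
}}

```text
time: 45.98
ee_pos: [0.386, 0.2621, 0.0398]
tcp_rot: [180.0, 0.0, 169.8]
wrist_force: [-0.6, -0.6, -0.1]
opening: 0.0855
grasp_force: 0.0
```

Call:
{"op": "send_rows", "data": {
  "linear": [
    [0, 0, 0],
    [0, 0, 0],
    [0, 0, 0],
    [0, 0, 0],
    [0, 0, 0],
    [0, 0, 0],
    [0, 0, 0],
    [0, 0, 0]
  ],
  "twist": [
    [0, 0, 0],
    [0, 0, 0],
    [0, 0, 0],
    [0, 0, 0],
    [0, 0, 0],
    [0, 0, 0],
    [0, 0, 0],
    [0, 0, 0]
  ],
  "gripper": [80, 60, 50, 50, 50, 50, 50, 50],
  "grip_force": 30
}}

```text
time: 46.98
ee_pos: [0.3862, 0.2623, 0.0403]
tcp_rot: [180.0, 0.0, 169.8]
wrist_force: [-0.8, -1.0, 5.5]
opening: 0.0535
grasp_force: 32.8
```

Call:
{"op": "send_rows", "data": {
  "linear": [
    [0, 0, -0.015],
    [0, 0, -0.03],
    [0, 0, -0.04],
    [0, 0, -0.045],
    [0, 0, 0]
  ],
  "twist": [
    [0, 0, 0],
    [0, 0, 0],
    [0, 0, 0],
    [0, 0, 0],
    [0, 0, 0]
  ],
  "gripper": [50, 50, 50, 50, 50]
}}

```text
time: 47.6
ee_pos: [0.3871, 0.2628, 0.1738]
tcp_rot: [179.8, 0.2, 169.8]
wrist_force: [0.6, 0.2, -0.8]
opening: 0.0535
grasp_force: 32.3
```

```bash
python3 go.py 0.4488 -0.029 0.17 169.8
```

```text
t 47.6 [0.3871 0.2628 0.1738] [179.77   0.24 169.8 ] q6 44.4 F [ 0.6  0.2 -0.8] open 0.0535 32.3
shift(cur tool) [-0.1124 -0.2763  0.0031] shift(after turn) [-0.1124 -0.2763  0.0038] twist [ 0.023  0.024 -0.   ] dist 0.298
```

Call:
{"op": "send_rows", "data": {
  "linear": [
    [-0.014, -0.0345, 0],
    [-0.014, -0.0345, 0],
    [-0.014, -0.0345, 0],
    [-0.014, -0.0345, 0],
    [-0.014, -0.0345, 0],
    [-0.014, -0.0345, 0],
    [-0.014, -0.0345, 0],
    [-0.0144, -0.0348, 0]
  ],
  "twist": [
    [0, 0, 0],
    [0, 0, 0],
    [0, 0, 0],
    [0, 0, 0],
    [0, 0, 0],
    [0, 0, 0],
    [0, 0, 0],
    [0, 0, 0]
  ],
  "gripper": [50, 50, 50, 50, 50, 50, 50, 50]
}}

```text
time: 48.6
ee_pos: [0.4473, -0.031, 0.1691]
tcp_rot: [-180.0, -0.1, 169.8]
wrist_force: [0.1, -0.2, -1.0]
opening: 0.0536
grasp_force: 32.3
```

Call:
{"op": "send_rows", "data": {
  "linear": [
    [0, 0, 0.02],
    [0, 0, 0.02],
    [0, 0, 0.01],
    [0, 0, 0],
    [0, 0, 0]
  ],
  "twist": [
    [0, 0, 0],
    [0, 0, 0],
    [0, 0, 0],
    [0, 0, 0],
    [0, 0, 0]
  ],
  "gripper": [50, 50, 50, 50, 50]
}}

```text
time: 49.22
ee_pos: [0.4479, -0.0297, 0.1203]
tcp_rot: [180.0, 0.0, 169.8]
wrist_force: [0.3, -0.9, -1.1]
opening: 0.0531
grasp_force: 32.4
```

```bash
python3 go.py 0.4488 -0.029 0.105 169.8
```

```text
t 49.225 [ 0.4479 -0.0297  0.1203] [1.7999e+02 4.0000e-02 1.6981e+02] q6 6.4 F [ 0.3 -0.9 -1.1] open 0.0531 32.4
shift(cur tool) [-0.0008  0.0008  0.0153] shift(after turn) [-0.0008  0.0008  0.0153] twist [0.001 0.004 0.001] dist 0.015
```

Call:
{"op": "send_rows", "data": {
  "linear": [
    [-0.0008, 0.0008, 0.01],
    [0, 0, 0.008],
    [0, 0, 0.004],
    [0, 0, 0.003],
    [0, 0, 0.003],
    [0, 0, 0]
  ],
  "twist": [
    [0, 0, 0],
    [0, 0, 0],
    [0, 0, 0],
    [0, 0, 0],
    [0, 0, 0],
    [0, 0, 0]
  ],
  "gripper": [50, 50, 50, 50, 50, 50]
}}

```text
time: 49.98
ee_pos: [0.4485, -0.0292, 0.0915]
tcp_rot: [-180.0, -0.0, 169.8]
wrist_force: [-0.4, 0.6, -1.2]
opening: 0.0537
grasp_force: 32.4
```

Call:
{"op": "send_rows", "data": {
  "linear": [
    [0, 0, 0.004],
    [0, 0, 0.004],
    [0, 0, 0.004],
    [0, 0, 0.004],
    [0, 0, 0]
  ],
  "twist": [
    [0, 0, 0],
    [0, 0, 0],
    [0, 0, 0],
    [0, 0, 0],
    [0, 0, 0]
  ],
  "gripper": [50, 50, 50, 50, 50]
}}

```text
time: 50.6
ee_pos: [0.4483, -0.0291, 0.0753]
tcp_rot: [-180.0, -0.0, 169.8]
wrist_force: [-0.0, 0.9, -1.0]
opening: 0.0533
grasp_force: 32.4
```

Call:
{"op": "send_rows", "data": {
  "linear": [
    [0, 0, 0.005],
    [0, 0, 0.005],
    [0, 0, 0.005],
    [0, 0, 0.004],
    [0, 0, 0.002],
    [0, 0, 0]
  ],
  "twist": [
    [0, 0, 0],
    [0, 0, 0],
    [0, 0, 0],
    [0, 0, 0],
    [0, 0, 0],
    [0, 0, 0]
  ],
  "gripper": [50, 50, 50, 50, 50, 50]
}}

```text
time: 51.35
ee_pos: [0.4485, -0.0292, 0.0545]
tcp_rot: [-180.0, -0.0, 169.8]
wrist_force: [0.3, 1.3, -1.5]
opening: 0.0532
grasp_force: 32.4
```

Call:
{"op": "send_rows", "data": {
  "linear": [
    [0, 0, 0.002],
    [0, 0, 0.0015],
    [0, 0, 0]
  ],
  "twist": [
    [0, 0, 0],
    [0, 0, 0],
    [0, 0, 0]
  ],
  "gripper": [50, 50, 50]
}}

```text
time: 51.72
ee_pos: [0.4486, -0.0292, 0.0513]
tcp_rot: [180.0, 0.0, 169.8]
wrist_force: [-0.4, -0.7, 0.3]
opening: 0.0536
grasp_force: 32.7
```

Call:
{"op": "send_rows", "data": {
  "linear": [
    [0, 0, 0],
    [0, 0, 0],
    [0, 0, 0],
    [0, 0, 0],
    [0, 0, 0],
    [0, 0, -0.01],
    [0, 0, -0.03],
    [0, 0, -0.04]
  ],
  "twist": [
    [0, 0, 0],
    [0, 0, 0],
    [0, 0, 0],
    [0, 0, 0],
    [0, 0, 0],
    [0, 0, 0],
    [0, 0, 0],
    [0, 0, 0]
  ],
  "gripper": [50, 65, 75, 77, 77, 77, 77, 77]
}}

```text
time: 52.72
ee_pos: [0.4481, -0.0291, 0.1321]
tcp_rot: [-180.0, -0.1, 169.8]
wrist_force: [0.5, 0.2, -0.1]
opening: 0.0659
grasp_force: 0.0
```

Call:
{"op": "send_rows", "data": {
  "linear": [
    [0, 0, -0.03],
    [0, 0, -0.02],
    [0, 0, 0]
  ],
  "twist": [
    [0, 0, 0],
    [0, 0, 0],
    [0, 0, 0]
  ],
  "gripper": [100, 100, 100]
}}

```text
time: 53.1
ee_pos: [0.4493, -0.0292, 0.1831]
tcp_rot: [180.0, 0.2, 169.8]
wrist_force: [0.9, -0.4, -0.1]
opening: 0.0852
grasp_force: 0.0
```

```bash
python3 pots.py; python3 go.py 0.4150 -0.250 0.18 197.4
```

```text
tall1 none
tall2 none
low3 px [428.3 261.3] A 366.96875 xy [ 0.415  -0.2499] box [ 0.4153 -0.2498] [0.055 0.046] toolyaw 197.8
low4 px [467.  237.5] A 353.40625 xy [ 0.4736 -0.3504] box [ 0.4735 -0.3504] [0.054 0.045] toolyaw 202.2
t 53.15 [ 0.4489 -0.0292  0.1817] [1.7999e+02 7.0000e-02 1.6980e+02] q6 6.5 F [-0.  -0.2 -0.4] open 0.0852 0.0
shift(cur tool) [-0.0058 -0.2233  0.0016] shift(after turn) [ 0.0984 -0.2006  0.0017] twist [-1.00e-03  7.00e-03 -2.76e+00] dist 0.223
```

Call:
{"op": "send_rows", "data": {
  "linear": [
    [0, 0, 0],
    [0, 0, 0],
    [0, 0, 0],
    [0, 0, 0]
  ],
  "twist": [
    [0, 0, -0.92],
    [0, 0, -0.92],
    [0, 0, -0.93],
    [0, 0, 0]
  ],
  "gripper": [100, 100, 100, 100]
}}

```text
time: 53.65
ee_pos: [0.4481, -0.0291, 0.1801]
tcp_rot: [180.0, -0.1, -162.6]
wrist_force: [-0.3, 0.2, -0.1]
opening: 0.0852
grasp_force: 0.0
```

Call:
{"op": "send_rows", "data": {
  "linear": [
    [0.0141, -0.0287, 0],
    [0.0141, -0.0287, 0],
    [0.0141, -0.0287, 0],
    [0.0141, -0.0287, 0],
    [0.0141, -0.0287, 0],
    [0.0141, -0.0287, 0],
    [0.0138, -0.0284, 0],
    [0, 0, 0]
  ],
  "twist": [
    [0, 0, 0],
    [0, 0, 0],
    [0, 0, 0],
    [0, 0, 0],
    [0, 0, 0],
    [0, 0, 0],
    [0, 0, 0],
    [0, 0, 0]
  ],
  "gripper": [100, 100, 100, 100, 100, 100, 100, 100]
}}

```text
time: 54.65
ee_pos: [0.4144, -0.2514, 0.1803]
tcp_rot: [180.0, -0.1, -162.9]
wrist_force: [-0.1, 0.7, -0.7]
opening: 0.0853
grasp_force: 0.0
```

Call:
{"op": "send_rows", "data": {
  "linear": [
    [0, 0, 0.03],
    [0, 0, 0.03],
    [0, 0, 0.02],
    [0, 0, 0.01],
    [0, 0, 0],
    [0, 0, 0]
  ],
  "twist": [
    [0, 0, 0],
    [0, 0, 0],
    [0, 0, 0],
    [0, 0, 0],
    [0, 0, 0],
    [0, 0, 0]
  ],
  "gripper": [100, 100, 100, 100, 100, 100]
}}

```text
time: 55.4
ee_pos: [0.4155, -0.2501, 0.0921]
tcp_rot: [-179.9, 0.0, -162.5]
wrist_force: [-0.4, -0.4, -0.1]
opening: 0.0854
grasp_force: 0.0
```

```bash
python3 go.py 0.4150 -0.250 0.023 197.5
```

```text
t 55.4 [ 0.4155 -0.2501  0.0921] [-1.7995e+02  5.0000e-02 -1.6252e+02] q6 -48.5 F [-0.4 -0.4 -0.1] open 0.0854 0.0
shift(cur tool) [0.0004 0.0003 0.0691] shift(after turn) [0.0004 0.0003 0.0691] twist [-0.005  0.005 -0.002] dist 0.069
```

Call:
{"op": "send_rows", "data": {
  "linear": [
    [0.0004, 0.0003, 0.02],
    [0, 0, 0.02],
    [0, 0, 0.015],
    [0, 0, 0.009],
    [0, 0, 0.005],
    [0, 0, 0]
  ],
  "twist": [
    [0, 0, 0],
    [0, 0, 0],
    [0, 0, 0],
    [0, 0, 0],
    [0, 0, 0],
    [0, 0, 0]
  ],
  "gripper": [100, 100, 100, 100, 100, 100]
}}

```text
time: 56.15
ee_pos: [0.4146, -0.2499, 0.0223]
tcp_rot: [-180.0, 0.0, -162.5]
wrist_force: [-0.3, -0.4, -0.0]
opening: 0.0852
grasp_force: 0.0
```

Call:
{"op": "send_rows", "data": {
  "linear": [
    [0, 0, 0],
    [0, 0, 0],
    [0, 0, 0],
    [0, 0, 0],
    [0, 0, 0],
    [0, 0, 0],
    [0, 0, 0],
    [0, 0, 0]
  ],
  "twist": [
    [0, 0, 0],
    [0, 0, 0],
    [0, 0, 0],
    [0, 0, 0],
    [0, 0, 0],
    [0, 0, 0],
    [0, 0, 0],
    [0, 0, 0]
  ],
  "gripper": [80, 60, 50, 50, 50, 50, 50, 50],
  "grip_force": 30
}}

```text
time: 57.15
ee_pos: [0.4149, -0.2501, 0.0228]
tcp_rot: [-180.0, 0.0, -162.5]
wrist_force: [-0.4, 0.2, 6.2]
opening: 0.0533
grasp_force: 32.6
```

Call:
{"op": "send_rows", "data": {
  "linear": [
    [0, 0, -0.015],
    [0, 0, -0.03],
    [0, 0, -0.04],
    [0, 0, -0.045],
    [0, 0, -0.01],
    [0, 0, 0]
  ],
  "twist": [
    [0, 0, 0],
    [0, 0, 0.5],
    [0, 0, 0.75],
    [0, 0, 0.75],
    [0, 0, 0.77],
    [0, 0, 0]
  ],
  "gripper": [50, 50, 50, 50, 50, 50]
}}

```text
time: 57.9
ee_pos: [0.4149, -0.2501, 0.1636]
tcp_rot: [-180.0, 0.1, 169.8]
wrist_force: [-0.1, -0.6, -1.6]
opening: 0.0531
grasp_force: 32.0
```

```bash
python3 go.py 0.5079 -0.0397 0.15 169.8
```

```text
t 57.9 [ 0.4149 -0.2501  0.1636] [-1.7996e+02  1.0000e-01  1.6985e+02] q6 -20.9 F [-0.1 -0.6 -1.6] open 0.0531 32.0
shift(cur tool) [-0.0545  0.2235  0.0135] shift(after turn) [-0.0543  0.2236  0.0136] twist [-0.004  0.01   0.005] dist 0.23
```

Call:
{"op": "send_rows", "data": {
  "linear": [
    [-0.0078, 0.032, 0],
    [-0.0078, 0.032, 0],
    [-0.0078, 0.032, 0],
    [-0.0078, 0.032, 0],
    [-0.0078, 0.032, 0],
    [-0.0078, 0.032, 0],
    [-0.0077, 0.0316, 0],
    [0, 0, 0]
  ],
  "twist": [
    [0, 0, 0],
    [0, 0, 0],
    [0, 0, 0],
    [0, 0, 0],
    [0, 0, 0],
    [0, 0, 0],
    [0, 0, 0],
    [0, 0, 0]
  ],
  "gripper": [50, 50, 50, 50, 50, 50, 50, 50]
}}

```text
time: 58.9
ee_pos: [0.5078, -0.0379, 0.161]
tcp_rot: [180.0, -0.1, 170.1]
wrist_force: [-0.1, -0.7, -1.2]
opening: 0.0531
grasp_force: 32.1
```

Call:
{"op": "send_rows", "data": {
  "linear": [
    [0, 0, 0.02],
    [0, 0, 0.02],
    [0, 0, 0.015],
    [0, 0, 0.005],
    [0, 0, 0],
    [0, 0, 0]
  ],
  "twist": [
    [0, 0, 0],
    [0, 0, 0],
    [0, 0, 0],
    [0, 0, 0],
    [0, 0, 0],
    [0, 0, 0]
  ],
  "gripper": [50, 50, 50, 50, 50, 50]
}}

```text
time: 59.65
ee_pos: [0.5081, -0.0396, 0.1029]
tcp_rot: [180.0, 0.1, 169.8]
wrist_force: [0.2, -0.2, -0.7]
opening: 0.0531
grasp_force: 32.1
```

```bash
python3 go.py 0.5079 -0.0397 0.0548 169.8
```

```text
t 59.65 [ 0.5081 -0.0396  0.1029] [1.8000e+02 6.0000e-02 1.6981e+02] q6 5.7 F [ 0.2 -0.2 -0.7] open 0.0531 32.1
shift(cur tool) [ 0.0002 -0.0002  0.0481] shift(after turn) [ 0.0002 -0.0002  0.0481] twist [0.    0.006 0.001] dist 0.048
```

Call:
{"op": "send_rows", "data": {
  "linear": [
    [0, 0, 0.006],
    [0, 0, 0.006],
    [0, 0, 0.004],
    [0, 0, 0.004],
    [0, 0, 0.004],
    [0, 0, 0.004],
    [0, 0, 0]
  ],
  "twist": [
    [0, 0, 0],
    [0, 0, 0],
    [0, 0, 0],
    [0, 0, 0],
    [0, 0, 0],
    [0, 0, 0],
    [0, 0, 0]
  ],
  "gripper": [50, 50, 50, 50, 50, 50, 50]
}}

```text
time: 60.52
ee_pos: [0.5076, -0.0395, 0.0738]
tcp_rot: [-180.0, -0.0, 169.8]
wrist_force: [-0.5, -0.3, -0.9]
opening: 0.0535
grasp_force: 32.1
```

Call:
{"op": "send_rows", "data": {
  "linear": [
    [0, 0, 0.004],
    [0, 0, 0.004],
    [0, 0, 0.004],
    [0, 0, 0.003],
    [0, 0, 0.002],
    [0, 0, 0]
  ],
  "twist": [
    [0, 0, 0],
    [0, 0, 0],
    [0, 0, 0],
    [0, 0, 0],
    [0, 0, 0],
    [0, 0, 0]
  ],
  "gripper": [50, 50, 50, 50, 50, 50]
}}

```text
time: 61.28
ee_pos: [0.5077, -0.0395, 0.0571]
tcp_rot: [-180.0, -0.0, 169.8]
wrist_force: [-0.3, 0.8, -0.9]
opening: 0.0537
grasp_force: 32.1
```

Call:
{"op": "send_rows", "data": {
  "linear": [
    [0, 0, 0.0015],
    [0, 0, 0.001],
    [0, 0, 0]
  ],
  "twist": [
    [0, 0, 0],
    [0, 0, 0],
    [0, 0, 0]
  ],
  "gripper": [50, 50, 50]
}}

```text
time: 61.65
ee_pos: [0.5078, -0.0395, 0.0548]
tcp_rot: [180.0, 0.0, 169.8]
wrist_force: [-0.5, 0.3, 0.7]
opening: 0.0536
grasp_force: 32.2
```

Call:
{"op": "send_rows", "data": {
  "linear": [
    [0, 0, 0],
    [0, 0, 0],
    [0, 0, 0],
    [0, 0, 0],
    [0, 0, 0],
    [0, 0, -0.01],
    [0, 0, -0.03],
    [0, 0, -0.04]
  ],
  "twist": [
    [0, 0, 0],
    [0, 0, 0],
    [0, 0, 0],
    [0, 0, 0],
    [0, 0, 0],
    [0, 0, 0],
    [0, 0, 0],
    [0, 0, 0]
  ],
  "gripper": [50, 65, 75, 77, 77, 77, 77, 77]
}}

```text
time: 62.65
ee_pos: [0.5073, -0.0395, 0.1356]
tcp_rot: [-180.0, -0.1, 169.8]
wrist_force: [1.8, 0.5, 1.1]
opening: 0.0661
grasp_force: 0.0
```

Call:
{"op": "send_rows", "data": {
  "linear": [
    [0, 0, -0.03],
    [0, 0, -0.02],
    [0, 0, 0]
  ],
  "twist": [
    [0, 0, -1],
    [0, 0, -1],
    [0, 0, -1]
  ],
  "gripper": [100, 100, 100]
}}

```text
time: 63.02
ee_pos: [0.5086, -0.0396, 0.1875]
tcp_rot: [-179.9, 0.2, -159.9]
wrist_force: [0.8, 0.4, -0.1]
opening: 0.0852
grasp_force: 0.0
```

```bash
python3 pots.py; python3 go.py 0.4736 -0.3504 0.18 202.3
```

```text
tall1 none
tall2 none
low3 px [404.6 238.7] A 8.6875 xy [ 0.4728 -0.1919] box [ 0.4715 -0.1927] [0.006 0.013] toolyaw 268.2
low4 px [467.  237.5] A 352.0 xy [ 0.4736 -0.3505] box [ 0.4734 -0.3504] [0.054 0.045] toolyaw 202.2
t 63.075 [ 0.5083 -0.0395  0.1864] [-1.7994e+02  1.2000e-01 -1.5939e+02] q6 -25.1 F [-0.3  0.1 -0.6] open 0.0856 0.0
shift(cur tool) [ 0.1419 -0.2788  0.0064] shift(after turn) [ 0.15   -0.2745  0.0064] twist [-0.006  0.012 -0.169] dist 0.313
```

Call:
{"op": "send_rows", "data": {
  "linear": [
    [0, 0, 0],
    [0.0188, -0.0343, 0],
    [0.0188, -0.0343, 0],
    [0.0188, -0.0343, 0],
    [0.0188, -0.0343, 0],
    [0.0188, -0.0343, 0],
    [0.0188, -0.0343, 0],
    [0.0188, -0.0343, 0]
  ],
  "twist": [
    [0, 0, -0.24],
    [0, 0, 0],
    [0, 0, 0],
    [0, 0, 0],
    [0, 0, 0],
    [0, 0, 0],
    [0, 0, 0],
    [0, 0, 0]
  ],
  "gripper": [100, 100, 100, 100, 100, 100, 100, 100]
}}

```text
time: 64.08
ee_pos: [0.4763, -0.3128, 0.1851]
tcp_rot: [-180.0, 0.0, -158.0]
wrist_force: [0.9, 0.2, 0.2]
opening: 0.0853
grasp_force: 0.0
```

Call:
{"op": "send_rows", "data": {
  "linear": [
    [0.0188, -0.0343, 0],
    [0, 0, 0],
    [0, 0, 0.03],
    [0, 0, 0.03],
    [0, 0, 0.02],
    [0, 0, 0.01],
    [0, 0, 0],
    [0, 0, 0]
  ],
  "twist": [
    [0, 0, 0],
    [0, 0, 0],
    [0, 0, 0],
    [0, 0, 0],
    [0, 0, 0],
    [0, 0, 0],
    [0, 0, 0],
    [0, 0, 0]
  ],
  "gripper": [100, 100, 100, 100, 100, 100, 100, 100]
}}

```text
time: 65.08
ee_pos: [0.4727, -0.3505, 0.0958]
tcp_rot: [-179.9, 0.0, -157.8]
wrist_force: [0.4, 0.4, -0.2]
opening: 0.0859
grasp_force: 0.0
```

```bash
python3 go.py 0.4736 -0.3504 0.023 202.3
```

```text
t 65.075 [ 0.4727 -0.3505  0.0958] [-1.7993e+02  4.0000e-02 -1.5781e+02] q6 -58.7 F [ 0.4  0.4 -0.2] open 0.0859 0.0
shift(cur tool) [-0.0008 -0.0002  0.0728] shift(after turn) [-0.0009 -0.0003  0.0728] twist [-0.007  0.004 -0.011] dist 0.073
```

Call:
{"op": "send_rows", "data": {
  "linear": [
    [-0.0008, -0.0003, 0.02],
    [0, 0, 0.02],
    [0, 0, 0.018],
    [0, 0, 0.01],
    [0, 0, 0.005],
    [0, 0, 0]
  ],
  "twist": [
    [0, 0, -0.01],
    [0, 0, 0],
    [0, 0, 0],
    [0, 0, 0],
    [0, 0, 0],
    [0, 0, 0]
  ],
  "gripper": [100, 100, 100, 100, 100, 100]
}}

```text
time: 65.82
ee_pos: [0.4731, -0.3504, 0.0218]
tcp_rot: [-180.0, 0.0, -157.7]
wrist_force: [-1.2, 0.0, 0.3]
opening: 0.0854
grasp_force: 0.0
```

Call:
{"op": "send_rows", "data": {
  "linear": [
    [0, 0, 0],
    [0, 0, 0],
    [0, 0, 0],
    [0, 0, 0],
    [0, 0, 0],
    [0, 0, 0],
    [0, 0, 0],
    [0, 0, 0]
  ],
  "twist": [
    [0, 0, 0],
    [0, 0, 0],
    [0, 0, 0],
    [0, 0, 0],
    [0, 0, 0],
    [0, 0, 0],
    [0, 0, 0],
    [0, 0, 0]
  ],
  "gripper": [80, 60, 50, 50, 50, 50, 50, 50],
  "grip_force": 30
}}

```text
time: 66.82
ee_pos: [0.4734, -0.3506, 0.0224]
tcp_rot: [-179.9, 0.0, -157.7]
wrist_force: [-0.8, -0.3, 6.2]
opening: 0.0532
grasp_force: 32.8
```

Call:
{"op": "send_rows", "data": {
  "linear": [
    [0, 0, -0.015],
    [0, 0, -0.03],
    [0, 0, -0.04],
    [0, 0, -0.045],
    [0, 0, -0.01],
    [0, 0, 0]
  ],
  "twist": [
    [0, 0, 0],
    [0, 0, 0.75],
    [0, 0, 0.8],
    [0, 0, 0.8],
    [0, 0, 0.9],
    [0, 0, 0]
  ],
  "gripper": [50, 50, 50, 50, 50, 50]
}}

```text
time: 67.58
ee_pos: [0.4734, -0.3506, 0.1632]
tcp_rot: [-179.9, 0.1, 169.9]
wrist_force: [-0.0, 0.7, -1.0]
opening: 0.0536
grasp_force: 32.2
```

```bash
python3 go.py 0.5270 0.0666 0.16 169.8
```

```text
t 67.575 [ 0.4734 -0.3506  0.1632] [-1.7995e+02  1.0000e-01  1.6986e+02] q6 -26.4 F [-0.   0.7 -1. ] open 0.0536 32.2
shift(cur tool) [0.0207 0.4201 0.0028] shift(after turn) [0.0211 0.4201 0.0032] twist [-0.005  0.01   0.006] dist 0.421
```

Call:
{"op": "send_rows", "data": {
  "linear": [
    [0.0018, 0.035, 0],
    [0.0018, 0.035, 0],
    [0.0018, 0.035, 0],
    [0.0018, 0.035, 0],
    [0.0018, 0.035, 0],
    [0.0018, 0.035, 0],
    [0.0018, 0.035, 0],
    [0.0018, 0.035, 0]
  ],
  "twist": [
    [0, 0, 0],
    [0, 0, 0],
    [0, 0, 0],
    [0, 0, 0],
    [0, 0, 0],
    [0, 0, 0],
    [0, 0, 0],
    [0, 0, 0]
  ],
  "gripper": [50, 50, 50, 50, 50, 50, 50, 50]
}}

```text
time: 68.58
ee_pos: [0.5079, -0.071, 0.1607]
tcp_rot: [-180.0, -0.1, 170.0]
wrist_force: [-0.5, -0.1, -0.6]
opening: 0.053
grasp_force: 32.2
```

Call:
{"op": "send_rows", "data": {
  "linear": [
    [0.0018, 0.035, 0],
    [0.0018, 0.035, 0],
    [0.0018, 0.035, 0],
    [0.0013, 0.035, 0],
    [0, 0, 0.02],
    [0, 0, 0.02],
    [0, 0, 0.015],
    [0, 0, 0]
  ],
  "twist": [
    [0, 0, 0],
    [0, 0, 0],
    [0, 0, 0],
    [0, 0, 0],
    [0, 0, 0],
    [0, 0, 0],
    [0, 0, 0],
    [0, 0, 0]
  ],
  "gripper": [50, 50, 50, 50, 50, 50, 50, 50]
}}

```text
time: 69.58
ee_pos: [0.5258, 0.0665, 0.1051]
tcp_rot: [-180.0, -0.2, 169.9]
wrist_force: [-0.4, 0.9, -1.5]
opening: 0.0533
grasp_force: 32.2
```

```bash
python3 go.py 0.5270 0.0666 0.0544 169.8
```

```text
t 69.575 [0.5258 0.0665 0.1051] [-1.7995e+02 -1.5000e-01  1.6988e+02] q6 17.3 F [-0.4  0.9 -1.5] open 0.0533 32.2
shift(cur tool) [-0.0013  0.0004  0.0507] shift(after turn) [-0.0012  0.0003  0.0507] twist [-0.005 -0.015  0.008] dist 0.051
```

Call:
{"op": "send_rows", "data": {
  "linear": [
    [-0.0006, 0.0002, 0.006],
    [0, 0, 0.006],
    [0, 0, 0.004],
    [0, 0, 0.004],
    [0, 0, 0.004],
    [0, 0, 0.004],
    [0, 0, 0]
  ],
  "twist": [
    [0, 0, 0],
    [0, 0, 0],
    [0, 0, 0],
    [0, 0, 0],
    [0, 0, 0],
    [0, 0, 0],
    [0, 0, 0]
  ],
  "gripper": [50, 50, 50, 50, 50, 50, 50]
}}

```text
time: 70.45
ee_pos: [0.5271, 0.0668, 0.0783]
tcp_rot: [-180.0, -0.0, 169.8]
wrist_force: [0.3, 0.7, -1.0]
opening: 0.0534
grasp_force: 32.2
```

Call:
{"op": "send_rows", "data": {
  "linear": [
    [0, 0, 0.004],
    [0, 0, 0.004],
    [0, 0, 0.004],
    [0, 0, 0.003],
    [0, 0, 0.002],
    [0, 0, 0]
  ],
  "twist": [
    [0, 0, 0],
    [0, 0, 0],
    [0, 0, 0],
    [0, 0, 0],
    [0, 0, 0],
    [0, 0, 0]
  ],
  "gripper": [50, 50, 50, 50, 50, 50]
}}

```text
time: 71.2
ee_pos: [0.5272, 0.0668, 0.0615]
tcp_rot: [-180.0, -0.0, 169.8]
wrist_force: [0.3, 0.2, -0.6]
opening: 0.0535
grasp_force: 32.2
```

Call:
{"op": "send_rows", "data": {
  "linear": [
    [0, 0, 0.003],
    [0, 0, 0.002],
    [0, 0, 0.0015],
    [0, 0, 0.0006],
    [0, 0, 0]
  ],
  "twist": [
    [0, 0, 0],
    [0, 0, 0],
    [0, 0, 0],
    [0, 0, 0],
    [0, 0, 0]
  ],
  "gripper": [50, 50, 50, 50, 50]
}}

```text
time: 71.82
ee_pos: [0.5273, 0.0668, 0.0546]
tcp_rot: [180.0, 0.0, 169.8]
wrist_force: [0.3, -0.4, -0.6]
opening: 0.0529
grasp_force: 32.2
```

Call:
{"op": "send_rows", "data": {
  "linear": [
    [0, 0, 0],
    [0, 0, 0],
    [0, 0, 0],
    [0, 0, 0],
    [0, 0, 0],
    [0, 0, -0.01],
    [0, 0, -0.03],
    [0, 0, -0.04]
  ],
  "twist": [
    [0, 0, 0],
    [0, 0, 0],
    [0, 0, 0],
    [0, 0, 0],
    [0, 0, 0],
    [0, 0, 0],
    [0, 0, 0],
    [0, 0, 0]
  ],
  "gripper": [50, 65, 75, 77, 77, 77, 77, 77]
}}

```text
time: 72.82
ee_pos: [0.5268, 0.0668, 0.1354]
tcp_rot: [-180.0, -0.1, 169.8]
wrist_force: [0.7, 0.3, -0.2]
opening: 0.0655
grasp_force: 0.0
```

Call:
{"op": "send_rows", "data": {
  "linear": [
    [0, 0, -0.03],
    [0, 0.04, -0.02],
    [0, 0.05, 0],
    [0, 0.05, 0],
    [0, 0.05, 0],
    [0, 0.02, 0],
    [0, 0, 0]
  ],
  "twist": [
    [0, 0, 0],
    [0, 0, 0],
    [0, 0, 0],
    [0, 0, 0],
    [0, 0, 0],
    [0, 0, 0],
    [0, 0, 0]
  ],
  "gripper": [60, 60, 60, 60, 60, 60, 60]
}}

```text
time: 73.7
ee_pos: [0.5644, 0.2743, 0.1845]
tcp_rot: [-180.0, -0.0, 169.9]
wrist_force: [1.0, 0.3, -0.2]
opening: 0.0514
grasp_force: 0.0
```

```bash
python3 go.py 0.6163 -0.0035 0.2 80;  python3 - <<'E'
from h import *
a=camera("top")[:,:,::-1];b=camera("side")[:,:,::-1];cv2.imwrite("pics/top7.png",a);cv2.imwrite("pics/side7.png",b)
f=lambda im,x,y,w,h,s:cv2.resize(im[y:y+h,x:x+w],None,fx=s,fy=s,interpolation=cv2.INTER_CUBIC)
cv2.imwrite("pics/c7.png",np.hstack([f(a,262,140,120,135,3.3),f(b,240,190,120,135,3.3)]))
E
```

```text
t 73.7 [0.5644 0.2743 0.1845] [-1.7998e+02 -2.0000e-02  1.6989e+02] q6 36.0 F [ 1.   0.3 -0.2] open 0.0514 0.0
shift(cur tool) [-0.0999 -0.2643 -0.0154] shift(after turn) [-0.2645  0.0993 -0.0155] twist [-3.000e-03  0.000e+00  8.989e+00] dist 0.283
```

View pics/c7.png

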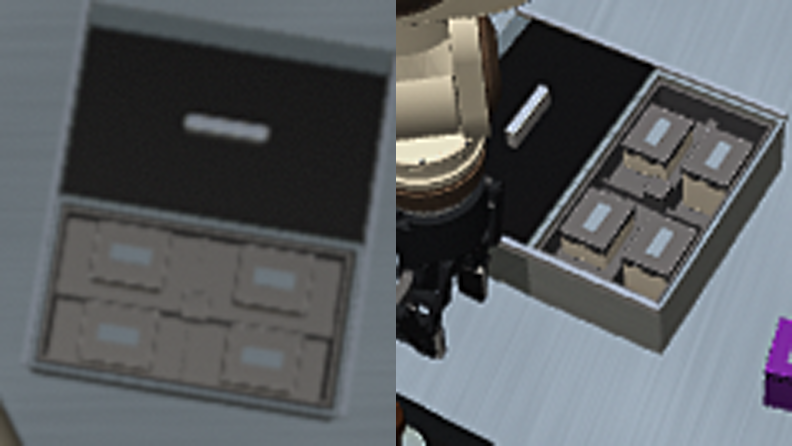

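All four pots sit upright and level in their compartments. Now the cover.

Call:
{"op": "send_rows", "data": {
  "linear": [
    [0, 0, 0],
    [0, 0, 0],
    [0, 0, 0],
    [0, 0, 0],
    [0, 0, 0],
    [0, 0, 0],
    [0, 0, 0],
    [0, 0, 0]
  ],
  "twist": [
    [0, 0, 1],
    [0, 0, 1],
    [0, 0, 1],
    [0, 0, 1],
    [0, 0, 1],
    [0, 0, 1],
    [0, 0, 1],
    [0, 0, 1]
  ],
  "gripper": [60, 60, 60, 60, 60, 60, 60, 60]
}}

```text
time: 74.8
ee_pos: [0.5646, 0.2718, 0.1852]
tcp_rot: [180.0, 0.0, 89.4]
wrist_force: [0.5, 0.3, -0.1]
opening: 0.0511
grasp_force: 0.0
```

Call:
{"op": "send_rows", "data": {
  "linear": [
    [0, 0, 0],
    [-0.04, 0.015, 0],
    [-0.04, 0.015, 0],
    [-0.04, 0.015, 0],
    [-0.04, 0.015, 0],
    [-0.04, 0.015, 0],
    [-0.04, 0.015, 0],
    [-0.0245, 0.0093, 0]
  ],
  "twist": [
    [0, 0, 1],
    [0, 0, 0],
    [0, 0, 0],
    [0, 0, 0],
    [0, 0, 0],
    [0, 0, 0],
    [0, 0, 0],
    [0, 0, 0]
  ],
  "gripper": [60, 60, 60, 60, 60, 60, 60, 60]
}}

```text
time: 75.8
ee_pos: [0.6148, -0.0079, 0.1852]
tcp_rot: [180.0, 0.0, 79.6]
wrist_force: [0.1, -0.2, -0.2]
opening: 0.0513
grasp_force: 0.0
```

Call:
{"op": "send_rows", "data": {
  "linear": [
    [0, 0, 0.02],
    [0, 0, 0.02],
    [0, 0, 0.01],
    [0, 0, 0],
    [0, 0, 0]
  ],
  "twist": [
    [0, 0, 0.01],
    [0, 0, 0],
    [0, 0, 0],
    [0, 0, 0],
    [0, 0, 0]
  ],
  "gripper": [60, 60, 60, 60, 60]
}}

```text
time: 76.42
ee_pos: [0.6156, -0.0046, 0.1356]
tcp_rot: [179.9, -0.0, 79.7]
wrist_force: [-0.8, -0.0, 0.1]
opening: 0.0511
grasp_force: 0.0
```

```bash
python3 go.py 0.6163 -0.0035 0.0938 79.8
```

```text
t 76.425 [ 0.6156 -0.0046  0.1356] [ 1.7993e+02 -1.0000e-02  7.9690e+01] q6 99.9 F [-0.8 -0.   0.1] open 0.0511 0.0
shift(cur tool) [0.0012 0.0004 0.0418] shift(after turn) [0.0012 0.0005 0.0418] twist [ 0.007 -0.001 -0.011] dist 0.042
```

Call:
{"op": "send_rows", "data": {
  "linear": [
    [0.0012, 0.0005, 0.015],
    [0, 0, 0.015],
    [0, 0, 0.008],
    [0, 0, 0.003],
    [0, 0, 0]
  ],
  "twist": [
    [0, 0, 0],
    [0, 0, 0],
    [0, 0, 0],
    [0, 0, 0],
    [0, 0, 0]
  ],
  "gripper": [60, 60, 60, 60, 60]
}}

```text
time: 77.05
ee_pos: [0.6161, -0.0033, 0.0935]
tcp_rot: [-180.0, 0.0, 79.7]
wrist_force: [-0.5, 0.9, 0.4]
opening: 0.0511
grasp_force: 0.0
```

Call:
{"op": "send_rows", "data": {
  "linear": [
    [0, 0, 0],
    [0, 0, 0],
    [0, 0, 0],
    [0, 0, 0],
    [0, 0, 0],
    [0, 0, 0],
    [0, 0, 0],
    [0, 0, 0]
  ],
  "twist": [
    [0, 0, 0],
    [0, 0, 0],
    [0, 0, 0],
    [0, 0, 0],
    [0, 0, 0],
    [0, 0, 0],
    [0, 0, 0],
    [0, 0, 0]
  ],
  "gripper": [40, 20, 5, 5, 5, 5, 5, 5],
  "grip_force": 20
}}

```text
time: 78.05
ee_pos: [0.616, -0.0032, 0.094]
tcp_rot: [180.0, -0.0, 79.7]
wrist_force: [-4.4, 1.2, 5.5]
opening: 0.0096
grasp_force: 24.0
```

Call:
{"op": "send_rows", "data": {
  "linear": [
    [0, -0.012, -0.001],
    [0, -0.018, 0],
    [0, -0.018, 0],
    [0, -0.018, 0],
    [0, -0.018, 0],
    [0, -0.018, 0],
    [0, -0.018, 0],
    [0, 0, 0]
  ],
  "twist": [
    [0, 0, 0],
    [0, 0, 0],
    [0, 0, 0],
    [0, 0, 0],
    [0, 0, 0],
    [0, 0, 0],
    [0, 0, 0],
    [0, 0, 0]
  ],
  "gripper": [5, 5, 5, 5, 5, 5, 5, 5]
}}

```text
time: 79.05
ee_pos: [0.4966, 0.0183, 0.094]
tcp_rot: [-179.9, 0.0, 79.7]
wrist_force: [-0.8, -0.5, -4.9]
opening: 0.0094
grasp_force: 22.6
```

Call:
{"op": "send_rows", "data": {
  "linear": [
    [0, -0.004, 0],
    [0, -0.004, 0],
    [0, -0.002, 0],
    [0, -0.001, 0],
    [0, 0, 0]
  ],
  "twist": [
    [0, 0, 0],
    [0, 0, 0],
    [0, 0, 0],
    [0, 0, 0],
    [0, 0, 0]
  ],
  "gripper": [5, 5, 5, 5, 5]
}}

```text
time: 79.68
ee_pos: [0.4879, 0.0199, 0.094]
tcp_rot: [179.9, 0.0, 79.7]
wrist_force: [7.5, -1.5, -14.3]
opening: 0.0091
grasp_force: 21.6
```

Call:
{"op": "send_rows", "data": {
  "linear": [
    [0, -0.001, 0.0005],
    [0, -0.0005, 0],
    [0, 0, 0]
  ],
  "twist": [
    [0, 0, 0],
    [0, 0, 0],
    [0, 0, 0]
  ],
  "gripper": [5, 5, 5]
}}

```text
time: 80.05
ee_pos: [0.4878, 0.0199, 0.0941]
tcp_rot: [179.8, 0.0, 79.7]
wrist_force: [13.1, -3.4, -14.2]
opening: 0.0094
grasp_force: 21.5
```

Call:
{"op": "send_rows", "data": {
  "linear": [
    [0, 0.001, 0],
    [0, 0, 0],
    [0, 0, 0],
    [0, 0, 0],
    [0, 0, -0.03],
    [0, 0, -0.04],
    [0, 0, -0.04],
    [0, 0, 0]
  ],
  "twist": [
    [0, 0, 0],
    [0, 0, 0],
    [0, 0, 0],
    [0, 0, 0],
    [0, 0, 0],
    [0, 0, 0],
    [0, 0, 0],
    [0, 0, 0]
  ],
  "gripper": [5, 30, 60, 60, 60, 60, 60, 60]
}}

```text
time: 81.05
ee_pos: [0.4879, 0.0203, 0.2075]
tcp_rot: [179.7, -0.1, 79.7]
wrist_force: [-0.3, -0.5, 0.9]
opening: 0.051
grasp_force: 0.0
```

Call:
{"op": "send_rows", "data": {
  "linear": [
    [-0.04, 0, 0],
    [-0.05, 0, 0],
    [-0.05, 0, 0],
    [-0.05, 0, 0],
    [-0.03, 0, 0],
    [0, 0, 0]
  ],
  "twist": [
    [0, 0, 0],
    [0, 0, 0],
    [0, 0, 0],
    [0, 0, 0],
    [0, 0, 0],
    [0, 0, 0]
  ],
  "gripper": [60, 60, 60, 60, 60, 60]
}}

```text
time: 81.8
ee_pos: [0.4466, -0.1977, 0.2032]
tcp_rot: [-179.9, -0.0, 79.5]
wrist_force: [0.8, 0.1, -1.0]
opening: 0.0514
grasp_force: 0.0
```

```bash
python3 - <<'E'
from h import *
a=camera("top")[:,:,::-1];b=camera("side")[:,:,::-1];cv2.imwrite("pics/top8.png",a);cv2.imwrite("pics/side8.png",b)
cv2.imwrite("pics/c8.png",np.hstack([cv2.resize(a[100:400,60:520],(460,300)),b[140:440,180:500]]))
m=(a.max(2)<50).astype(np.uint8)
for c,s,q in blobs(m,4000,5200):
    ct=max(cv2.findContours(q,0,2)[0],key=cv2.contourArea); print(c,cv2.minAreaRect((ray("top",ct[:,0],.074)[:,:2]*1000).astype(np.float32)))
w=a[222:242,300:342].astype(int).max(2)>100
ys,xs=np.nonzero(w); print(ray("top",[xs.mean()+300,ys.mean()+222],.096))
E
```

```text
[321.2 232.8] ((486.0972900390625, 18.702064514160156), (222.8283233642578, 129.81712341308594), 79.73162078857422)
[[0.48782506 0.018595   0.096     ]]
```

View pics/c8.png

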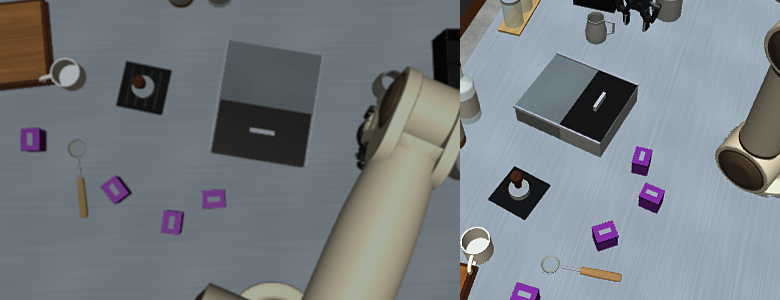

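The cover is shut against its stop (handle at (0.488,0.019)), the tamper stands upright on the mat, no pots remain on the counter, and the gripper is clear.

```bash
python3 -c "
from h import *
print(ticket.job_done())"
```

```text
the job is handed in; nothing more can be done
None
```

The job is handed in: the tamper stands upright on the mat, the insert is turned and seated with its deep side at the front, all four pots are in it below the rim, and the cover is shut.

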